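# Drive the stuck adapter sleeve out of the tube block

## Robot

A 6-joint arm with a two-finger parallel gripper is mounted at the origin on the work surface. World frame = base frame: x ahead of the robot, y to its left, z up, the work surface at z = 0. Lengths are in mm, angles in degrees, forces in N, time in s.
With the tool pointing down it reaches from about 300 to 850 mm from the base axis. Payload 4.2 kg.
Tool frame: the origin (TCP) lies on the centre line of the jaws, within the pads' length; the fingertips stand 14 mm ahead of it and the grasp point (between the pads) lies 5 mm behind it; x points along the fingers, y is the direction in which the jaws open and shut, and the axes are right-handed (so a half turn about x gives the same grasp; the last joint's range is limited). The gripper opens to 91 mm and grips with 3 to 60 N. Pads are 32 mm wide; open, the fingers measure 118 mm over their backs; the gripper's body (76 mm by 178 mm) begins 60 mm behind the grasp point.
Start: joints at [64.286, 18.312, 89.639, -0, 72.044, -1.146], TCP at [239.077, 522.957, 227.976] pointing down, gripper open.
Joint ranges: [-177.97, 177.97], [-48.28, 115.42], [12.27, 149.76], [-77.06, 257.06], [2.81, 150.46], [-146.56, 146.56]. Speed limits (degrees/s): [147.25, 147.25, 180, 180, 180, 180].

## Interface

Orientations are given as [roll, pitch, yaw] about the fixed x, y, z axes, in that order (R = Rz(yaw) Ry(pitch) Rx(roll)).
In Python, from workcell import readout, optics, env gives the robot as it stands.
- The arm moves only by the shell command python3 -m creep 'ROWS' [OPENING] [FORCE]. ROWS is JSON, a list of rows, each an object with "translation": the shift along the world's x, y, z in cm, a list of three; "delta_rot": the turn, a rotation vector about the world's x, y, z in rad, a list of three. In form: [{"translation": [dx, dy, dz], "delta_rot": [rx, ry, rz]}, ...]. A call has 1 to 5 rows; each row shifts and turns the commanded pose from where the row before left it; what a row does not reach is not made up. A row lasts 1/12 s, in which the tool goes at most 41.7 mm and 7.16 degrees, less where a joint would pass 70% of its speed; a pose out of reach is approached as far as the arm can. A call with a gripper value outside its range is refused whole. OPENING is the gripper's target within -1 to 1 (fully open at 1, half-way at 0, shut at -1), set as the call begins (- or left out, the last holds). The fingers move at their own pace and stop on an object; FORCE is the grip in N (left out, the last holds). Time passes only in rows, so rows that do not move let the fingers close. It gives the time, the measured TCP pose, the force and the opening at its end, in the units of the state.
- readout.state(): the state, without advancing time (a new reading comes with each control period).
- optics.grab_frame(name): name is "scene" or "top" or "wrist"; returns (picture, depth): 420x560x3 uint8, red, green, blue; 420x560 float32, mm along the optical axis (not along the pixel's ray), 0 where there is no reading.
- optics.camera_params(name): a dict with "mtx" (3x3 intrinsics, pixels), "R" (3x3) and "t" (3): a world point X has camera coordinates R X + t. Camera axes: x right, y down, z forward; pixel columns grow to the right and rows downward; lengths in mm; the calibration is good to about 2 mm. The wrist camera is an equidistant fisheye: a pixel r from the principal point sees the ray r / f radians off the axis. A picture is of the moment at which its call begins: read the wrist's pose just before it. camera_params takes no time and is no camera call; for the wrist camera it gives the pose at the moment of the call.
- env.job_done(): hands the job in, once; it reports no verdict.
The state is a dict: "time_s": time; "qpos": joint angles; "qvel": joint speeds; "effort": joint torques, N m; "ee_pos": TCP position; "ee_rot": TCP orientation; "force": force on the tool from outside, world axes, zero at the start; "torque": the same for the moment, N m; "gripper_width": finger opening in mm.
Only numpy, scipy, OpenCV 4.12 (cv2) and the standard library are available. Lean on these libraries where they do the work, as an engineer would, in place of code of your own. Each camera call takes 0.05 s, during which the arm holds its last target.

## Task

An adapter sleeve is stuck inside one of the two bores of the raised tube block. Take the steel drift rod from its stand and push it down through that bore until the sleeve drops out into the tray underneath and the rod's collar bears on the top of the block; press it home gently, with about 10 N, hold it there for a moment, and never load the block with more than 20 N. Then put the rod back upright in its stand, fully home, leaving the sleeve in the tray and the capped tube and everything else undisturbed.

Things in the scene. Friction and masses are not known exactly. Their poses are not given: they have to be found in the camera images.
- rod_grip (a point): Grip point of the drift rod, on its axis inside its black plastic handle (20 mm square, 72 mm tall), 104 mm above the tip, 32 mm below the handle's top. z points up the rod, x and y are square to the handle's faces.
- rod_tip (a point): Centre of the drift rod's bottom end, on its axis.
- rod: The drift rod, 136 mm tall, about 200 g, upright in the stand. Round steel shank, diameter 15.5 mm, from the tip (edge chamfered 1 mm) to the handle 64 mm up. A steel stop collar, diameter 26 mm, 8 mm thick, is clamped tight on the shank; its underside is set somewhere from 42 to 54 mm above the tip, differently each time. Origin at the centre of its bottom end, z up the rod.
- stand: Grey stand of the drift rod, 76 x 76 mm and 45 mm tall, fixed to the table, with one upright socket in the middle of its top, 18 mm diameter and 40 mm deep, its edge chamfered 2 mm. Fully home, the rod's tip stands on the socket's floor and the collar stays clear above the stand. Origin at the centre of its underside, on the table.
- stand_seat (a point): Centre of the socket's floor, where the rod's tip stands when fully home: 40 mm below the stand's top, 5 mm above the table.
- block: White tube block fixed to the table: 62 (x) x 126 (y) mm, from 50 to 95 mm above the table, on an 8 mm plate at each y end, with two upright through bores along y, 50 mm apart. Under it, fixed to it, a grey catch tray, 100 (x) x 124 (y) mm outside, walls and floor 3 mm thick, walls 18 mm tall. Origin on the table under the block's middle; z up.
- bore0 (a point): Centre of one bore's mouth, in the block's top face, 25 mm to +y of the block's middle, 95 mm above the table. Either bore may hold the sleeve. Both are alike: diameter 18 mm in the top 10 mm, 20.5 mm below; two sprung catches 7 mm above the block's underside reach in from the x sides and leave 16.5 mm between them.
- bore1 (a point): Centre of the other bore's mouth, 25 mm to -y of the block's middle. The catches hold the sleeve up and grip it as it is pushed past: it takes several newtons, at most about 15 N, all the way, and it falls free when the rod's tip is about 38 to 41 mm below the block's top, before the collar reaches the block.
- sleeve_mid (a point): Adapter sleeve of plain steel, 45 g, 19 mm outside diameter, 24 mm long with an 8 mm hole and a tapered lower end, upright in one bore; its top starts about 14 mm below the block's top face, so that it can leave downwards only. This point is its centre, half-way up, on its axis.
- sleeve: The same sleeve; origin at the centre of its lower end.
- tube_cap (a point): Sample tube with a white cap, hanging by its cap in the bore that does not hold the sleeve; a bystander. Cap 23 mm diameter, 14 mm tall, standing on the block's top; this point is the cap's centre.
- cassette: White test cassette lying flat, 70 x 22 x 6 mm; a bystander. Origin under its centre.
- marker: Lying marker pen with a black cap, 130 mm long, 15 mm thick; a bystander. Origin under its centre.
- carton: Closed cardboard carton, 70 x 140 x 45 mm; a bystander. Origin under its centre.
- gel: Clear bottle with a white cap, 56 mm diameter, 150 mm tall; a bystander. Origin under its centre.
Things that resemble listed ones, but are neither listed nor needed, are in the scene too. What is shaped like the stand but green is not meant. There is more than one size of the rod; the job needs the larger.

How it is judged (in metres and radians):
On the way, in this order (a step that is already met when the one before it is completed fails the run):
1. the rod's tip, inside a bore, presses on the sleeve (contact force between rod and sleeve above 2 N and z of rod_tip in the frame of block below 0.088 m), for 0.1 s.
2. the sleeve is out of the bore and the rod is home, its collar pressed on the block's top (contact force between rod and block above 6 N and z of rod_tip in the frame of block below 0.0535 m and (horizontal distance between rod_tip and bore0 below 0.004 m or horizontal distance between rod_tip and bore1 below 0.004 m) and height (world z) of sleeve_mid below 0.035 m), for 0.2 s.
At the end, for the whole second after the job is handed in: Sleeve at rest in the tray under the block, its centre inside the walls and under 22 mm above the table; rod at rest in its stand, tip within 4 mm of fully home, axis within 0.08 rad of vertical; capped tube within 8 mm of where it was (x of sleeve_mid in the frame of block between -0.047 and 0.047 m and y of sleeve_mid in the frame of block between -0.059 and 0.059 m and height (world z) of sleeve_mid below 0.022 m and linear speed of sleeve below 0.03 m/s and distance between rod_tip and stand_seat below 0.004 m and angle between rod's own z axis and vertical below 0.08 rad and linear speed of rod below 0.02 m/s and distance of tube_cap from where it was at the start of the episode below 0.008 m); the robot touches nothing.
It fails at once if the rod loads the block with more than 20 N (contact force between rod and block above 20 N).
It fails at once if the fingers touch the sleeve: it must be driven out with the rod (contact force between the fingers and sleeve above 0.3 N).
It fails at once if a bystander (capped tube, cassette, marker, carton, gel bottle) is moved by more than 20 mm (distance of any of tube_cap, cassette, marker, carton, gel from where it was at the start of the episode above 0.02 m).
It also fails if it takes over 61 s, if anything falls off the work surface, if the arm or the gripper's body presses on something with over 40 N, if the wrist force passes 120 N, or if a joint passes its speed limit or range.

## Working session

There is one attempt and no reset: what is moved stays moved. The work goes in short steps, Python scripts to look and compute and a shell command to move; the robot and the scene stay as the last step left them, time stands still between calls to the robot, and variables do not carry over. Pictures are saved under pics/ and viewed, and the job is handed in when it is done.

```bash
ls; mkdir -p pics
python3 - <<'E'
from workcell import readout, optics, env
import cv2
print(readout.state())
for n in ("scene","top","wrist"):
    p,d=optics.grab_frame(n); cv2.imwrite(f"pics/{n}0.png",p[:,:,::-1])
    import numpy as np; np.save(f"pics/{n}0.npy",d)
    c=optics.camera_params(n); print(n,c)
E
```

```text
pics
{'time_s': 0.0, 'qpos': array([ 6.42858932e+01,  1.83513377e+01,  8.97060037e+01, -1.26660025e-03,
        7.20433476e+01, -1.14668268e+00]), 'qvel': array([ 0.09063346,  0.06393852, -0.03166183,  0.02966216,  0.05593865,
       -0.0773258 ]), 'effort': array([-1.15172479e-03, -4.12465811e+01, -2.31968790e+01,  7.25232367e-02,
        4.57780052e-02, -1.56904466e-04]), 'ee_pos': array([238.87005675, 522.51212297, 227.1260239 ]), 'ee_rot': array([ -90.46147147,   89.89930378, -115.02850406]), 'force': array([-0.36104051,  0.42669078,  0.529807  ]), 'torque': array([ 0.02748716,  0.03986145, -0.01556063]), 'gripper_width': 90.66770755077633}
scene {'mtx': array([[492.21938225,   0.        , 279.53634755],
       [  0.        , 492.21938225, 208.37075006],
       [  0.        ,   0.        ,   1.        ]]), 'R': array([[ 0.65415697,  0.75635788,  0.00119255],
       [ 0.55998808, -0.48326009, -0.67295842],
       [-0.50842109,  0.44088825, -0.73967936]]), 't': array([-454.27188353, -259.28348201, 1429.95106719])}
top {'mtx': array([[494.25508746,   0.        , 265.89724722],
       [  0.        , 494.25508746, 200.40478048],
       [  0.        ,   0.        ,   1.        ]]), 'R': array([[ 0.00125758, -0.99990624,  0.0136356 ],
       [-0.99159422, -0.00301108, -0.12935157],
       [ 0.1293805 , -0.01335831, -0.99150504]]), 't': array([  27.62462413,  624.60860708, 1150.13595217])}
wrist {'mtx': array([[325.1922621 ,   0.        , 278.0921411 ],
       [  0.        , 325.1922621 , 210.60122571],
       [  0.        ,   0.        ,   1.        ]]), 'R': array([[ 4.16264923e-01,  9.09243038e-01, -7.82101859e-04],
       [ 8.70832265e-01, -3.98432236e-01,  2.87928670e-01],
       [ 2.61485524e-01, -1.20535685e-01, -9.57651539e-01]]), 't': array([-574.48613977,  -31.72578807,  392.93092332])}
```

View pics/scene0.png

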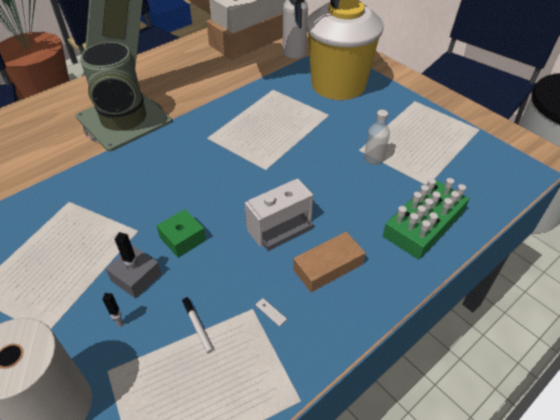

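View pics/top0.png

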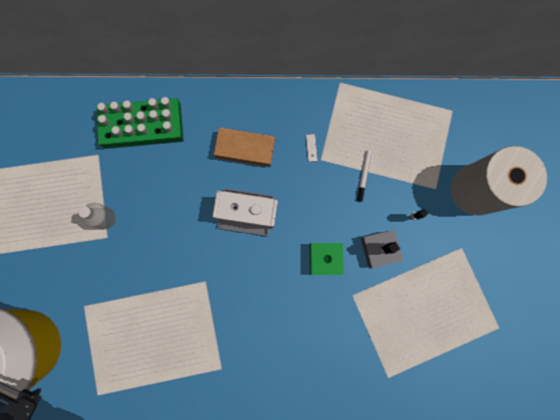

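View pics/wrist0.png

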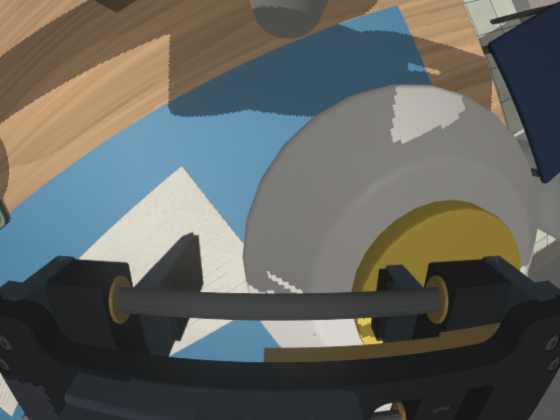

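Scene view: grey stand with the larger rod at (125,260), smaller loose rod at (113,310), green stand decoy (181,232), block (280,210). Top view: the open bore is at (235,206) and the capped tube at (256,210), so the sleeve should be in bore0 (+y). I'll enlarge crops to check.

Run:
```python
import cv2,numpy as np
a=cv2.imread("pics/top0.png"); b=cv2.imread("pics/scene0.png")
u=lambda im,x0,y0,x1,y1:cv2.resize(im[y0:y1,x0:x1],(390,290),interpolation=cv2.INTER_CUBIC)
o=np.vstack([np.hstack([u(a,200,175,298,248),u(a,350,200,448,273)]),np.hstack([u(b,230,170,328,243),u(b,90,225,188,298)])])
cv2.imwrite("pics/crop1.png",o)
```

```text
(no output)
```

View pics/crop1.png

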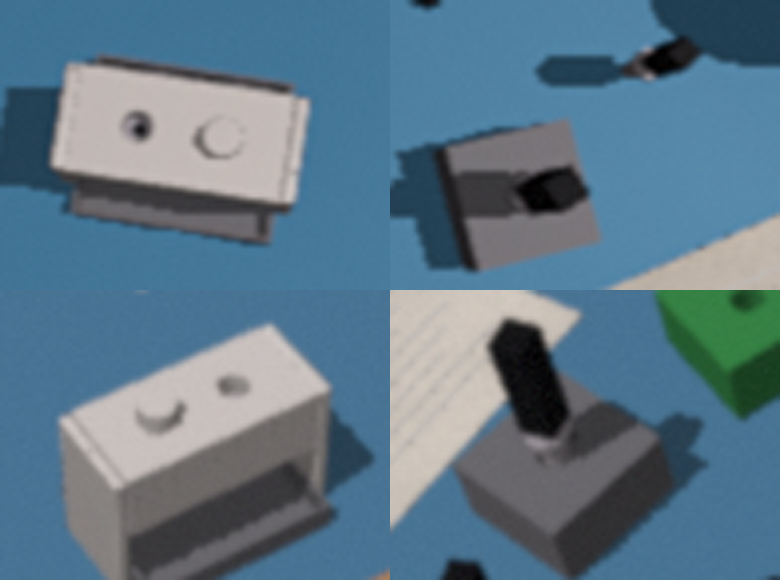

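The crop shows the rod in the grey stand (390,248 in top) is the larger one. The one at (418,215) stands on the table and is smaller. The sleeve bore is the open one, bore0. Next I'll measure.

```bash
cat > h.py <<'E'
import numpy as np,cv2
from workcell import readout, optics, env
def rayplane(c,uv,z):
    K,R,t=c["mtx"],c["R"],c["t"]
    uv=np.atleast_2d(uv).astype(float)
    d=np.c_[(uv[:,0]-K[0,2])/K[0,0],(uv[:,1]-K[1,2])/K[1,1],np.ones(len(uv))]
    return onplane(c,d,z)
def onplane(c,d,z):
    C=-c["R"].T@c["t"]; w=d@c["R"]
    return C+w*((z-C[2])/w[:,2])[:,None]
def fishplane(c,uv,z):
    K=c["mtx"];uv=np.atleast_2d(uv).astype(float)
    m=(uv-K[:2,2])/K[0,0]; r=np.linalg.norm(m,axis=1)
    s=np.where(r>1e-9,np.sin(r)/np.maximum(r,1e-9),1)
    return onplane(c,np.c_[m*s[:,None],np.cos(r)],z)
def cloud(c,D):
    v,u=np.mgrid[:D.shape[0],:D.shape[1]];K=c["mtx"]
    P=np.stack([(u-K[0,2])/K[0,0]*D,(v-K[1,2])/K[1,1]*D,D],-1)-c["t"]
    return P@c["R"]
E
python3 - <<'E'
from h import *
for n in("top","scene"):
    c=optics.camera_params(n); D=np.load(f"pics/{n}0.npy"); P=cloud(c,D); im=cv2.imread(f"pics/{n}0.png")
    # coarse regions in world
    X,Y,Z=P[...,0],P[...,1],P[...,2]
    def rep(name,m,z):
        m=m.astype(np.uint8); k,l,s,_=cv2.connectedComponentsWithStats(m); i=1+np.argmax(s[1:,4])
        cs,_=cv2.findContours((l==i).astype(np.uint8),0,2); ct=max(cs,key=cv2.contourArea)[:,0]
        W=rayplane(c,ct,z)[:,:2].astype(np.float32); (ce,sz,an)=cv2.minAreaRect(W)
        print(n,name,s[i,4],np.round(ce,1),np.round(sz,1),round(an,1),"meanz",Z[l==i].mean().round(1))
    g=im.mean(2)
    br=rayplane(c,[[245,209]] if n=="top" else [[280,205]],95)[0]; sr=rayplane(c,[[382,250]] if n=="top" else [[135,268]],45)[0]
    near=lambda p,r:(np.hypot(X-p[0],Y-p[1])<r)
    rep("block",near(br,90)&(abs(Z-95)<5),95)
    rep("stand",near(sr,70)&(abs(Z-45)<5),45)
    rep("rodtop",near(sr,60)&(Z>134),141)
    if n=="top": print("bore",rayplane(c,[[235,206.5]],95),"cap",rayplane(c,[[256,209.5]],109))
    for nm,lo in(("tall",60),):
        m=((Z>60)&(X>200)&(X<900)&(abs(Y)<600)).astype(np.uint8)
        k,l,s,ce=cv2.connectedComponentsWithStats(m)
        for i in range(1,k):
            if s[i,4]>25:
                q=l==i; print(n,"tall",[X[q].min().round(),X[q].max().round(),Y[q].min().round(),Y[q].max().round(),np.percentile(Z[q],99).round()])
E
```

```text
top block 1491 [599.2  79. ] [141.4  62.4] 81.6 meanz 94.5
top stand 804 [ 509.2 -248.4] [75.9 77.1] 13.6 meanz 44.1
top rodtop 88 [ 509.1 -248.2] [19.7 20.4] 33.0 meanz 139.5
bore [[603.11953207 100.49187751  95.        ]] cap [[594.77235205  52.25757555 109.        ]]
top tall [np.float64(846.0), np.float64(864.0), np.float64(262.0), np.float64(278.0), np.float64(94.0)]
top tall [np.float64(844.0), np.float64(862.0), np.float64(291.0), np.float64(308.0), np.float64(94.0)]
top tall [np.float64(838.0), np.float64(854.0), np.float64(351.0), np.float64(368.0), np.float64(95.0)]
top tall [np.float64(832.0), np.float64(849.0), np.float64(410.0), np.float64(428.0), np.float64(96.0)]
top tall [np.float64(471.0), np.float64(852.0), np.float64(45.0), np.float64(398.0), np.float64(1221.0)]
top tall [np.float64(817.0), np.float64(835.0), np.float64(258.0), np.float64(275.0), np.float64(94.0)]
top tall [np.float64(814.0), np.float64(830.0), np.float64(289.0), np.float64(305.0), np.float64(96.0)]
top tall [np.float64(808.0), np.float64(825.0), np.float64(348.0), np.float64(364.0), np.float64(94.
[... 2126 characters left out ...]
np.float64(348.0), np.float64(425.0), np.float64(93.0)]
scene tall [np.float64(811.0), np.float64(837.0), np.float64(256.0), np.float64(367.0), np.float64(93.0)]
scene tall [np.float64(791.0), np.float64(808.0), np.float64(253.0), np.float64(271.0), np.float64(92.0)]
scene tall [np.float64(848.0), np.float64(867.0), np.float64(258.0), np.float64(309.0), np.float64(93.0)]
scene tall [np.float64(499.0), np.float64(526.0), np.float64(-264.0), np.float64(-237.0), np.float64(142.0)]
scene tall [np.float64(582.0), np.float64(602.0), np.float64(-342.0), np.float64(-321.0), np.float64(106.0)]
scene tall [np.float64(598.0), np.float64(727.0), np.float64(-560.0), np.float64(-434.0), np.float64(202.0)]
```

```bash
python3 -m creep '[{"translation":[0,0,4],"delta_rot":[0,0,0]},{"translation":[0,0,4],"delta_rot":[0,0,0]},{"translation":[1,-3.8,0],"delta_rot":[0,0,0]},{"translation":[1,-3.8,0],"delta_rot":[0,0,0]},{"translation":[1,-3.8,0],"delta_rot":[0,0,0]}]' 1 20
python3 - <<'E'
from h import *
from scipy.spatial.transform import Rotation as Ro
s=readout.state(); print(Ro.from_euler('xyz',s['ee_rot'],degrees=True).as_matrix().round(3),s['force'])
E
```

```text
time_s: 0.57
ee_pos: [269.2, 408.0, 308.2]
ee_rot: [58.7, 89.9, 34.2]
force: [-0.4, -0.3, -0.4]
gripper_width: 91.2
[[ 0.001  0.414  0.91 ]
 [ 0.001  0.91  -0.414]
 [-1.     0.001  0.   ]] [-0.37341595 -0.32057623 -0.38333168]
```

```bash
python3 - <<'E'
from h import *
c=optics.camera_params("wrist"); s=readout.state()
C=-c["R"].T@c["t"]; print(C-s['ee_pos'], c["R"][2], onplane(c,np.array([[0,0,1.]]),95)-s['ee_pos'])
E
python3 -m creep '[{"translation":[3,-2.8,0],"delta_rot":[0,0,0]},{"translation":[3,-2.8,0],"delta_rot":[0,0,0]},{"translation":[3,-2.8,0],"delta_rot":[0,0,0]},{"translation":[3,-2.8,0],"delta_rot":[0,0,0]},{"translation":[3,-2.8,0],"delta_rot":[0,0,0]}]'
```

```text
[-75.16409415  34.04281894 157.61904055] [ 0.26295364 -0.1184698  -0.95750733] [[  26.6725286   -11.83813616 -213.20416364]]
time_s: 0.98
ee_pos: [420.0, 267.2, 307.9]
ee_rot: [131.3, 90.0, 106.7]
force: [1.1, 1.1, -0.6]
gripper_width: 91.5
```

```bash
python3 -m creep '[{"translation":[3,-3,0],"delta_rot":[0,0,0]},{"translation":[3,-3,0],"delta_rot":[0,0,0]},{"translation":[3,-3,0],"delta_rot":[0,0,0]},{"translation":[3,-3,0],"delta_rot":[0,0,0]},{"translation":[1,-3,0],"delta_rot":[0,0,0]}]'
python3 -m creep '[{"translation":[0,0,0],"delta_rot":[0,0,0]},{"translation":[0,0,0],"delta_rot":[0,0,0]},{"translation":[0,0,0],"delta_rot":[0,0,0]}]'
python3 - <<'E'
from h import *
import pickle
c=optics.camera_params("wrist"); p,d=optics.grab_frame("wrist"); pickle.dump((c,p,d),open("pics/w1.pkl","wb")); cv2.imwrite("pics/w1.png",p[:,:,::-1])
E
```

```text
time_s: 1.4
ee_pos: [550.1, 119.1, 306.9]
ee_rot: [11.0, 89.9, -13.6]
force: [0.7, 0.1, -0.5]
gripper_width: 91.1
time_s: 1.65
ee_pos: [546.5, 121.4, 307.7]
ee_rot: [169.9, 89.9, 145.3]
force: [-0.0, 0.1, 0.8]
gripper_width: 91.6
```

View pics/w1.png

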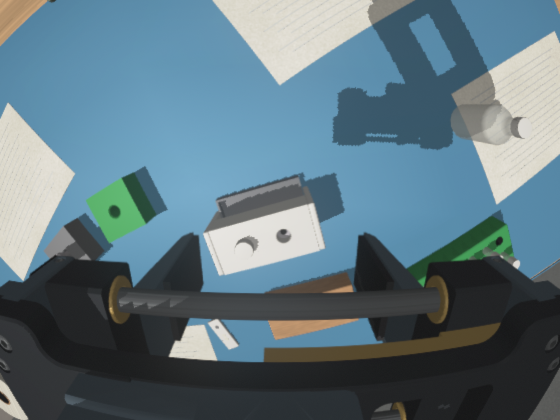

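Wrist view: the open bore is at about (284,236), the cap at about (243,246), and the block top spans (205..325,203..275).

Run:
```python
from h import *
import pickle
c,p,d=pickle.load(open("pics/w1.pkl","rb"))
x0,y0=265,218
cr=p[y0:y0+38,x0:x0+38]; g=cv2.cvtColor(cr,cv2.COLOR_RGB2GRAY); cv2.imwrite("pics/w1c.png",cv2.resize(cv2.cvtColor(p[190:285,195:335],cv2.COLOR_RGB2BGR),None,fx=5,fy=5,interpolation=cv2.INTER_CUBIC))
G=cv2.cvtColor(p,cv2.COLOR_RGB2GRAY)
m=np.zeros_like(G); m[y0:y0+38,x0:x0+38]=(g<150)
k,l,s,ce=cv2.connectedComponentsWithStats(m,connectivity=8)
for i in range(1,k):
    if s[i,4]>10: print(s[i],ce[i],fishplane(c,ce[i],95).round(1))
hsv=cv2.cvtColor(p,cv2.COLOR_RGB2HSV)
m=((G>165)&(hsv[...,1]<60)).astype(np.uint8); m[:, :195]=0;m[:,335:]=0;m[:190]=0;m[285:]=0
k,l,s,_=cv2.connectedComponentsWithStats(m);i=1+np.argmax(s[1:,4])
ct=max(cv2.findContours((l==i).astype(np.uint8),0,2)[0],key=cv2.contourArea)[:,0]
W=fishplane(c,ct,95)[:,:2].astype(np.float32); print(cv2.minAreaRect(W))
```

```text
[277 229  14  14 138] [282.76086957 235.84782609] [[604.2 101.4  95. ]]
((600.8568725585938, 77.17078399658203), (141.2999267578125, 63.01319885253906), 81.45256042480469)
```

View pics/w1c.png

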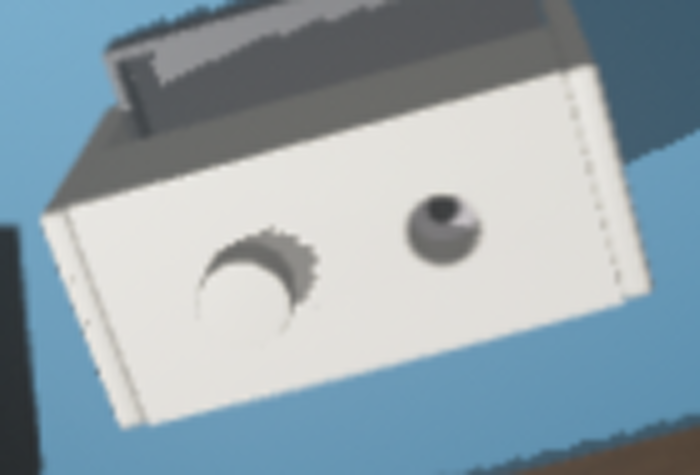

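```bash
python3 -m creep '[{"translation":[-1,-3.9,0],"delta_rot":[0,0,0]},{"translation":[-1,-3.9,0],"delta_rot":[0,0,0]},{"translation":[-1,-3.9,0],"delta_rot":[0,0,0]},{"translation":[-1,-3.9,0],"delta_rot":[0,0,0]},{"translation":[-1,-3.9,0],"delta_rot":[0,0,0]}]'
python3 -m creep '[{"translation":[-1,-3.9,0],"delta_rot":[0,0,0]},{"translation":[-1,-3.9,0],"delta_rot":[0,0,0]},{"translation":[-1,-3.9,0],"delta_rot":[0,0,0]},{"translation":[-1,-3.9,0],"delta_rot":[0,0,0]},{"translation":[0,0,0],"delta_rot":[0,0,0]}]'
python3 -m creep '[{"translation":[0,0,0],"delta_rot":[0,0,0]},{"translation":[0,0,0],"delta_rot":[0,0,0]},{"translation":[0,0,0],"delta_rot":[0,0,0]}]'
python3 - <<'E'
from h import *
import pickle
c=optics.camera_params("wrist"); p,d=optics.grab_frame("wrist"); pickle.dump((c,p,d),open("pics/w2.pkl","wb")); cv2.imwrite("pics/w2.png",p[:,:,::-1])
print(readout.state()['qpos'])
E
```

```text
time_s: 2.12
ee_pos: [496.0, -73.7, 308.3]
ee_rot: [41.4, 90.0, 17.1]
force: [0.3, -0.4, 0.6]
gripper_width: 91.2
time_s: 2.53
ee_pos: [455.4, -234.3, 308.1]
ee_rot: [-74.2, 89.8, -99.0]
force: [0.7, 0.8, 0.3]
gripper_width: 91.1
time_s: 2.78
ee_pos: [457.4, -228.1, 308.1]
ee_rot: [88.8, 90.0, 64.4]
force: [0.2, -0.1, 0.3]
gripper_width: 91.6
[-2.78091692e+01  1.00973855e+01  8.93290777e+01  3.03315460e-02
  8.05675157e+01 -9.34083169e+01]
```

View pics/w2.png

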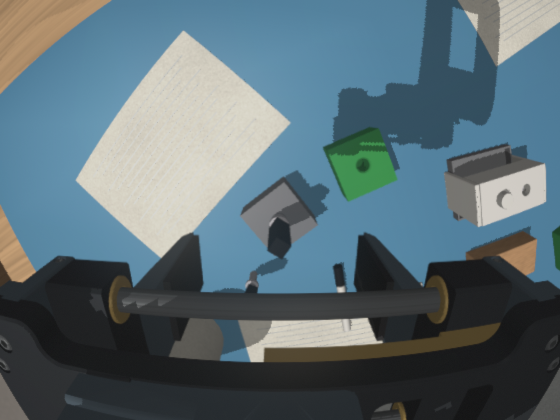

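The stand is at about (280,218) and the rod's handle top at about (280,243). The small rod is at (252,285).

Run:
```python
from h import *
import pickle
c,p,d=pickle.load(open("pics/w2.pkl","rb"))
cv2.imwrite("pics/w2c.png",cv2.resize(cv2.cvtColor(p[170:275,230:330],cv2.COLOR_RGB2BGR),None,fx=5.5,fy=5.5,interpolation=cv2.INTER_CUBIC))
# points from fisheye depth (along optical axis)
v,u=np.mgrid[:420,:560]; K=c["mtx"]; m=np.stack([(u-K[0,2])/K[0,0],(v-K[1,2])/K[0,0]],-1); r=np.linalg.norm(m,axis=-1)+1e-9
ray=np.concatenate([m*(np.tan(r)/r)[...,None],np.ones_like(r)[...,None]],-1)
W=(ray*d[...,None]-c["t"])@c["R"]
sel=np.zeros(r.shape,bool); sel[170:275,230:330]=1
for nm,z,t in(("stand",45,4),("top",141,2.5)):
    q=(sel&(abs(W[...,2]-z)<t)).astype(np.uint8)
    k,l,s,ce=cv2.connectedComponentsWithStats(q); i=1+np.argmax(s[1:,4])
    ct=max(cv2.findContours((l==i).astype(np.uint8),0,2)[0],key=cv2.contourArea)[:,0]
    print(nm,s[i],W[l==i].mean(0).round(1),cv2.minAreaRect(fishplane(c,ct,z)[:,:2].astype(np.float32)))
    e=W[l==i][:,:2]; print(cv2.minAreaRect(e.astype(np.float32)))
```

```text
stand [ 240  181   77   67 2244] [ 502.  -247.    45.8] ((510.14312744140625, -250.2649688720703), (77.05018615722656, 76.9563217163086), 13.479901313781738)
((510.32513427734375, -250.26756286621094), (76.69051361083984, 76.42687225341797), 13.492908477783203)
top [268 236  24  23 323] [ 509.5 -250.1  141.8] ((509.86846923828125, -250.22271728515625), (20.41569709777832, 20.66881561279297), 32.03666305541992)
((509.89849853515625, -250.2811279296875), (20.102516174316406, 20.180997848510742), 32.553199768066406)
```

View pics/w2c.png

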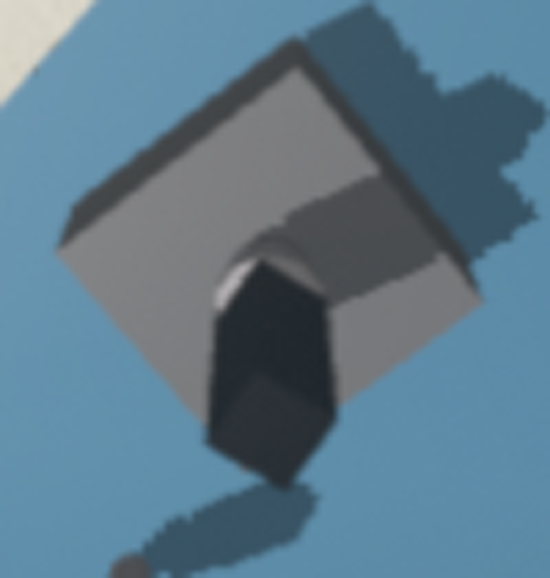

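```bash
cat > st.py <<'E'
from h import *
from scipy.spatial.transform import Rotation as Ro
s=readout.state(); M=Ro.from_euler('xyz',s['ee_rot'],degrees=True).as_matrix()
print(round(s['time_s'],2),s['ee_pos'].round(2),"yaw_y",np.degrees(np.arctan2(M[1,1],M[0,1])).round(2),"xaxis",M[:,0].round(4),"F",s['force'].round(2),"T",s['torque'].round(3),"w",round(s['gripper_width'],2))
E
python3 -m creep '[{"translation":[0,0,0],"delta_rot":[0,0,-0.12]},{"translation":[0,0,0],"delta_rot":[0,0,-0.12]},{"translation":[0,0,0],"delta_rot":[0,0,-0.12]},{"translation":[0,0,0],"delta_rot":[0,0,-0.12]},{"translation":[0,0,0],"delta_rot":[0,0,-0.1]}]'
python3 -m creep '[{"translation":[0,0,0],"delta_rot":[0,0,0]},{"translation":[0,0,0],"delta_rot":[0,0,0]},{"translation":[0,0,0],"delta_rot":[0,0,0]}]'; python3 st.py
python3 -m creep '[{"translation":[0,0,0],"delta_rot":[0,0,0]}]';python3 st.py
```

```text
time_s: 3.25
ee_pos: [457.5, -228.3, 308.1]
ee_rot: [98.6, 90.0, 40.6]
force: [0.1, -0.2, -0.1]
gripper_width: 91.5
time_s: 3.5
ee_pos: [457.2, -229.1, 308.0]
ee_rot: [83.0, 90.0, 25.5]
force: [0.3, 0.4, -0.6]
gripper_width: 90.9
3.5 [ 457.2  -229.11  308.02] yaw_y 32.41 xaxis [ 1.e-04  1.e-04 -1.e+00] F [ 0.35  0.43 -0.58] T [-0.043  0.051  0.006] w 90.9
time_s: 3.58
ee_pos: [457.1, -229.4, 308.0]
ee_rot: [72.9, 90.0, 15.3]
force: [0.6, 0.5, 0.7]
gripper_width: 91.4
3.58 [ 457.09 -229.42  308.02] yaw_y 32.33 xaxis [ 2.e-04  0.e+00 -1.e+00] F [0.56 0.54 0.69] T [-0.041  0.032  0.043] w 91.36
```

```bash
python3 -m creep '[{"translation":[2.6,-1.0,0],"delta_rot":[0,0,0]},{"translation":[2.65,-1.08,0],"delta_rot":[0,0,0]},{"translation":[0,0,-3],"delta_rot":[0,0,0]},{"translation":[0,0,-3],"delta_rot":[0,0,0]},{"translation":[0,0,-1],"delta_rot":[0,0,0]}]'
python3 -m creep '[{"translation":[0,0,0],"delta_rot":[0,0,0]},{"translation":[0,0,0],"delta_rot":[0,0,0]},{"translation":[0,0,0],"delta_rot":[0,0,0]}]'; python3 st.py
python3 - <<'E'
from h import *
import pickle
c=optics.camera_params("wrist"); p,d=optics.grab_frame("wrist"); pickle.dump((c,p,d),open("pics/w3.pkl","wb")); cv2.imwrite("pics/w3.png",p[:,:,::-1])
v,u=np.mgrid[:420,:560]; K=c["mtx"]; m=np.stack([(u-K[0,2])/K[0,0],(v-K[1,2])/K[0,0]],-1); r=np.linalg.norm(m,axis=-1)+1e-9
ray=np.concatenate([m*(np.tan(r)/r)[...,None],np.ones_like(r)[...,None]],-1)
W=(ray*d[...,None]-c["t"])@c["R"]
q=((abs(W[...,2]-141)<4)&(np.hypot(W[...,0]-510,W[...,1]+250)<25)).astype(np.uint8)
k,l,s,ce=cv2.connectedComponentsWithStats(q); i=1+np.argmax(s[1:,4])
ct=max(cv2.findContours((l==i).astype(np.uint8),0,2)[0],key=cv2.contourArea)[:,0]
print(s[i],W[l==i].mean(0).round(1),cv2.minAreaRect(fishplane(c,ct,141)[:,:2].astype(np.float32)))
E
python3 st.py
```

```text
time_s: 4.0
ee_pos: [507.9, -249.7, 233.6]
ee_rot: [-150.3, 89.6, 152.0]
force: [-1.2, 0.2, -0.6]
gripper_width: 91.3
time_s: 4.25
ee_pos: [510.2, -251.1, 239.9]
ee_rot: [32.5, 89.8, -25.3]
force: [0.0, 1.1, -0.0]
gripper_width: 91.2
4.25 [ 510.23 -251.1   239.92] yaw_y 32.21 xaxis [ 0.0031 -0.0015 -1.    ] F [ 0.02  1.1  -0.03] T [-0.05   0.002  0.003] w 91.25
[267 203  24  25 572] [ 509.6 -249.8  141.6] ((509.84613037109375, -250.1112518310547), (19.236534118652344, 20.850170135498047), 32.16413879394531)
4.3 [ 510.26 -251.13  240.11] yaw_y 32.21 xaxis [ 0.0035 -0.0017 -1.    ] F [0.26 0.25 0.78] T [-0.058  0.075 -0.004] w 91.52
```

View pics/w3.png

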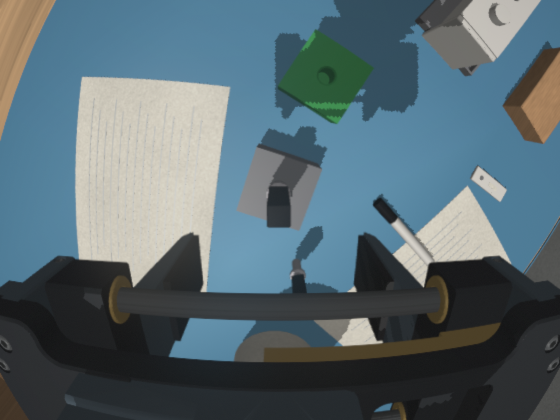

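The picture shows the handle top centred at (279,216) between the jaws, square to them. Descending.

```bash
python3 -m creep '[{"translation":[-0.03,0.1,-2],"delta_rot":[0,0,0]},{"translation":[0,0,-3],"delta_rot":[0,0,0]},{"translation":[0,0,-3],"delta_rot":[0,0,0]},{"translation":[0,0,-2.5],"delta_rot":[0,0,0]},{"translation":[0,0,-2],"delta_rot":[0,0,0]}]'
python3 -m creep '[{"translation":[0,0,-1.1],"delta_rot":[0,0,0]},{"translation":[0,0,0],"delta_rot":[0,0,0]},{"translation":[0,0,0],"delta_rot":[0,0,0]},{"translation":[0,0,0],"delta_rot":[0,0,0]}]'; python3 st.py
```

```text
time_s: 4.72
ee_pos: [509.3, -249.8, 112.8]
ee_rot: [32.0, 89.9, -25.8]
force: [-0.9, -1.5, 0.6]
gripper_width: 91.3
time_s: 5.05
ee_pos: [510.4, -250.4, 103.9]
ee_rot: [31.6, 89.8, -26.2]
force: [-0.0, 0.0, 0.1]
gripper_width: 91.7
5.05 [ 510.41 -250.37  103.9 ] yaw_y 32.2 xaxis [ 0.0034 -0.0017 -1.    ] F [-0.02  0.03  0.15] T [-0.112  0.066  0.059] w 91.68
```

```bash
python3 -m creep '[{"translation":[0,0,0],"delta_rot":[0.0017,0.0034,0]},{"translation":[0,0,0],"delta_rot":[0,0,0]},{"translation":[0,0,0],"delta_rot":[0,0,0]},{"translation":[0,0,0],"delta_rot":[0,0,0]},{"translation":[0,0,0],"delta_rot":[0,0,0]}]' -1 45
python3 -m creep '[{"translation":[0,0,0],"delta_rot":[0,0,0]},{"translation":[0,0,0],"delta_rot":[0,0,0]},{"translation":[0,0,0],"delta_rot":[0,0,0]},{"translation":[0,0,0],"delta_rot":[0,0,0]},{"translation":[0,0,0],"delta_rot":[0,0,0]}]'; python3 st.py
```

```text
time_s: 5.47
ee_pos: [509.2, -249.8, 102.2]
ee_rot: [-149.7, 89.8, 152.5]
force: [0.6, 0.4, -0.1]
gripper_width: 60.8
time_s: 5.88
ee_pos: [509.1, -249.7, 101.9]
ee_rot: [-149.7, 89.8, 152.5]
force: [0.2, -0.3, -0.2]
gripper_width: 27.5
5.88 [ 509.11 -249.7   101.94] yaw_y 32.2 xaxis [-0.0034  0.0018 -1.    ] F [ 0.21 -0.32 -0.2 ] T [-0.069  0.038  0.038] w 27.5
```

```bash
python3 -m creep '[{"translation":[0,0,0],"delta_rot":[0,0,0]},{"translation":[0,0,0],"delta_rot":[0,0,0]},{"translation":[0,0,0],"delta_rot":[0,0,0]},{"translation":[0,0,0],"delta_rot":[0,0,0]},{"translation":[0,0,0],"delta_rot":[0,0,0]}]'; python3 st.py
```

```text
time_s: 6.3
ee_pos: [509.1, -249.7, 101.9]
ee_rot: [-149.7, 89.8, 152.5]
force: [0.1, -0.4, -0.6]
gripper_width: 19.9
6.3 [ 509.12 -249.7   101.94] yaw_y 32.2 xaxis [-0.0034  0.0017 -1.    ] F [ 0.14 -0.42 -0.56] T [-0.034 -0.043 -0.003] w 19.91
```

```bash
python3 -m creep '[{"translation":[0,0,1],"delta_rot":[0,0,0]},{"translation":[0,0,2],"delta_rot":[0,0,0]},{"translation":[0,0,2],"delta_rot":[0,0,0]},{"translation":[0,0,3],"delta_rot":[0,0,0]},{"translation":[0,0,3],"delta_rot":[0,0,0]}]'; python3 st.py
python3 -m creep '[{"translation":[0,0,2],"delta_rot":[0,0,0]},{"translation":[0,0,0],"delta_rot":[0,0,0]},{"translation":[0,0,0],"delta_rot":[0,0,0]},{"translation":[0,0,0],"delta_rot":[0,0,0]},{"translation":[0,0,0],"delta_rot":[0,0,0]}]'; python3 st.py
python3 - <<'E'
from h import *
import pickle
out={}
for n in("scene","top","wrist"):
    c=optics.camera_params(n); p,d=optics.grab_frame(n); out[n]=(c,p,d); cv2.imwrite(f"pics/{n}4.png",p[:,:,::-1])
pickle.dump(out,open("pics/v4.pkl","wb"))
p=out["scene"][1][:,:,::-1]; cv2.imwrite("pics/s4c.png",cv2.resize(p[170:310,60:240],None,fx=4,fy=4,interpolation=cv2.INTER_CUBIC))
E
python3 st.py
```

```text
time_s: 6.72
ee_pos: [508.3, -249.3, 213.0]
ee_rot: [-149.8, 89.7, 152.4]
force: [0.2, 0.0, -1.8]
gripper_width: 19.6
6.72 [ 508.35 -249.28  212.95] yaw_y 32.2 xaxis [-0.0054  0.0028 -1.    ] F [ 0.23  0.04 -1.79] T [-0.093 -0.023 -0.   ] w 19.64
time_s: 7.13
ee_pos: [508.1, -249.2, 230.0]
ee_rot: [-149.5, 89.6, 152.7]
force: [0.0, 0.2, -1.9]
gripper_width: 19.6
7.13 [ 508.06 -249.17  230.04] yaw_y 32.2 xaxis [-0.007   0.0036 -1.    ] F [ 0.05  0.23 -1.88] T [-0.056 -0.015  0.021] w 19.59
7.28 [ 508.57 -249.39  230.52] yaw_y 32.2 xaxis [-0.0059  0.0031 -1.    ] F [ 0.31 -0.37 -1.66] T [-0.051  0.003 -0.017] w 19.76
```

View pics/s4c.png

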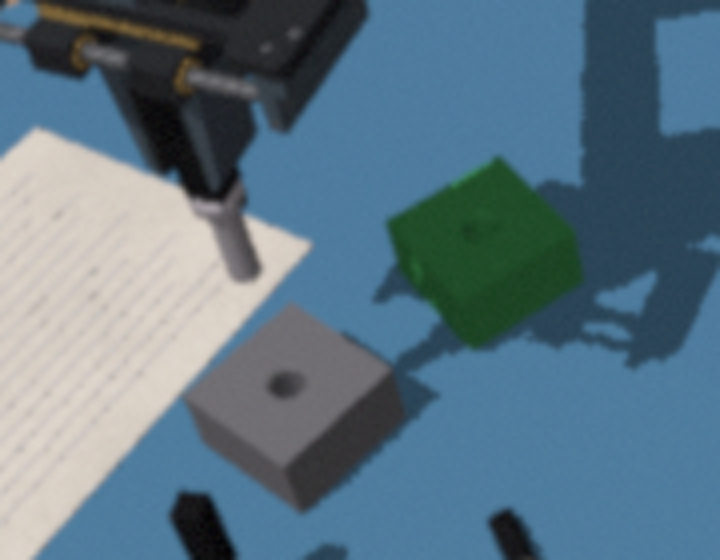

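View pics/wrist4.png

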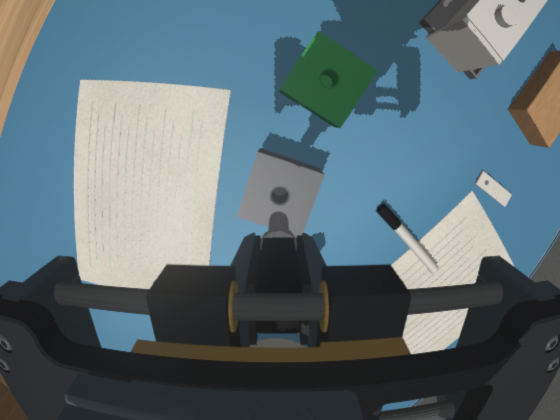

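Run:
```python
from h import *
import pickle
o=pickle.load(open("pics/v4.pkl","rb"))
a=cv2.resize(o["wrist"][1][170:250,235:325,::-1],None,fx=6,fy=6,interpolation=cv2.INTER_CUBIC)
cv2.imwrite("pics/w4c.png",a)
```

```text
(no output)
```

View pics/w4c.png

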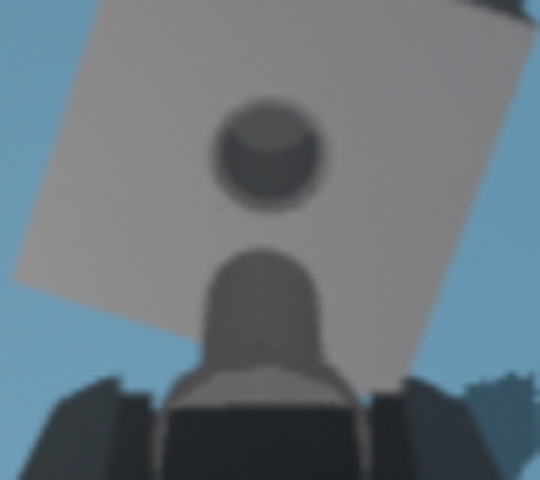

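```bash
cat > tip.py <<'E'
from h import *
def tip(c,uv,z,rad=7.75):
    P=fishplane(c,uv,z)[0]; C=-c["R"].T@c["t"]
    h=P[:2]-C[:2]; h/=np.linalg.norm(h)
    return P[:2]-h*rad   # far rim -> axis
E
python3 - <<'E'
from tip import *
import pickle
o=pickle.load(open("pics/v4.pkl","rb")); c=o["wrist"][0]
print("tip",tip(c,(278.65,211.2),134.5),"socket",fishplane(c,(279.8,195.8),45))
C=-c["R"].T@c["t"];print(C)
E
```

```text
tip [ 500.75866643 -237.53292387] socket [[ 510.59958043 -251.12812847   45.        ]]
[ 465.17855554 -180.41114441  388.42262855]
```

```bash
python3 -m creep '[{"translation":[0.5,2,0.5],"delta_rot":[-0.003,-0.005,0]},{"translation":[1,3.6,0],"delta_rot":[0,0,0]},{"translation":[1,3.7,0],"delta_rot":[0,0,0]},{"translation":[1,3.7,0],"delta_rot":[0,0,0]},{"translation":[1,3.7,0],"delta_rot":[0,0,0]}]'
python3 -m creep '[{"translation":[1,3.7,0],"delta_rot":[0,0,0]},{"translation":[1,3.7,0],"delta_rot":[0,0,0]},{"translation":[1,3.7,0],"delta_rot":[0,0,0]},{"translation":[1,3.7,0],"delta_rot":[0,0,0]},{"translation":[1,3.2,0],"delta_rot":[0,0,0]}]'
python3 -m creep '[{"translation":[0,0,0],"delta_rot":[0,0,0]},{"translation":[0,0,0],"delta_rot":[0,0,0]},{"translation":[0,0,0],"delta_rot":[0,0,0]},{"translation":[0,0,0],"delta_rot":[0,0,0]},{"translation":[0,0,0],"delta_rot":[0,0,0]}]'; python3 st.py
```

```text
time_s: 7.7
ee_pos: [554.1, -81.2, 236.3]
ee_rot: [-4.8, 89.9, -62.6]
force: [0.8, 0.4, -1.2]
gripper_width: 19.9
time_s: 8.12
ee_pos: [604.0, 99.8, 236.2]
ee_rot: [-17.2, 89.9, -75.0]
force: [1.1, -0.4, -2.3]
gripper_width: 19.7
time_s: 8.53
ee_pos: [603.9, 96.0, 236.9]
ee_rot: [6.8, 89.9, -51.1]
force: [-0.6, -0.3, -2.4]
gripper_width: 20.0
8.53 [603.85  95.99 236.91] yaw_y 32.1 xaxis [ 0.0013 -0.0016 -1.    ] F [-0.64 -0.33 -2.36] T [-0.064  0.004 -0.013] w 19.97
```

```bash
python3 -m creep '[{"translation":[0.07,0.57,-1],"delta_rot":[0,0,0]},{"translation":[0,0,-1.5],"delta_rot":[0,0,0]},{"translation":[0,0,0],"delta_rot":[0,0,0]},{"translation":[0,0,0],"delta_rot":[0,0,0]},{"translation":[0,0,0],"delta_rot":[0,0,0]}]'; python3 st.py
python3 - <<'E'
from h import *
import pickle
out={}
for n in("scene","top","wrist"):
    c=optics.camera_params(n); p,d=optics.grab_frame(n); out[n]=(c,p,d); cv2.imwrite(f"pics/{n}5.png",p[:,:,::-1])
pickle.dump(out,open("pics/v5.pkl","wb"))
u=lambda im,x0,y0:cv2.resize(im[y0:y0+100,x0:x0+65,::-1],(390,600),interpolation=cv2.INTER_CUBIC)
cv2.imwrite("pics/v5c.png",np.hstack([u(out["wrist"][1],245,160),u(out["scene"][1],255,130)]))
E
python3 st.py
```

```text
time_s: 8.95
ee_pos: [605.0, 102.8, 212.2]
ee_rot: [27.5, 89.9, -30.4]
force: [1.3, -0.1, -2.0]
gripper_width: 19.9
8.95 [604.99 102.8  212.18] yaw_y 32.17 xaxis [ 0.0019 -0.0011 -1.    ] F [ 1.27 -0.12 -2.02] T [-0.067  0.015 -0.   ] w 19.91
9.1 [605.24 102.98 212.78] yaw_y 32.19 xaxis [ 0.0032 -0.001  -1.    ] F [ 0.04 -0.03 -1.71] T [0.017 0.002 0.023] w 19.84
```

View pics/v5c.png

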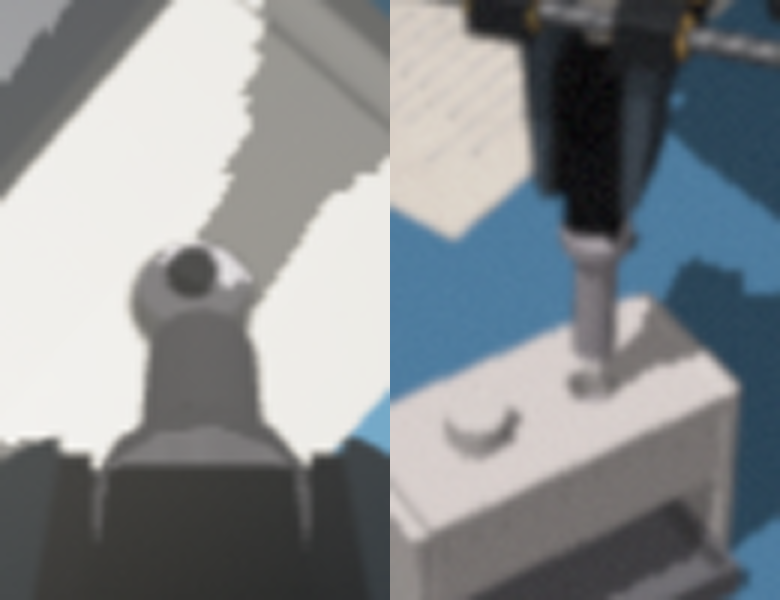

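Run:
```python
from h import *
import pickle
o=pickle.load(open("pics/v5.pkl","rb")); c=o["wrist"][0]
C=-c["R"].T@c["t"]
P=fishplane(c,(278.83,212.0),116.8)[0]
h=np.array([.53,-.848])
print("tip",P[:2]+h*7.75)
Q=fishplane(c,(277.2,200.4),95)[0]; print("bore from top rim",Q[:2]+h*9)
for col,s in((267.2,1),(287.2,-1)):
    print(fishplane(c,(col,209.2),95))
# column dir
e=np.array([.848,.53])
print("lateral diff (tip-bore) along toolY", (P[:2]-Q[:2])@e)
```

```text
tip [607.27777295 100.60749966]
bore from top rim [604.72958422 102.16566481]
[[596.75361829  98.28698387  95.        ]]
[[611.71920589 107.67695259  95.        ]]
lateral diff (tip-bore) along toolY 1.335036516736143
```

Run:
```python
from h import *
import pickle
from scipy.optimize import least_squares
def wc(n,c,d):
    if n!="wrist": return cloud(c,d)
    v,u=np.mgrid[:420,:560]; K=c["mtx"]; m=np.stack([(u-K[0,2])/K[0,0],(v-K[1,2])/K[0,0]],-1); r=np.linalg.norm(m,axis=-1)+1e-9
    ray=np.concatenate([m*(np.tan(r)/r)[...,None],np.ones_like(r)[...,None]],-1)
    return (ray*d[...,None]-c["t"])@c["R"]
for f,tp in(("v4",(508.6,-249.4,133.6)),("v5",(605.4,102.9,115.8))):
    o=pickle.load(open(f"pics/{f}.pkl","rb"))
    for n in("scene","wrist"):
        c,p,d=o[n]; W=wc(n,c,d); 
        q=W[(np.hypot(W[...,0]-tp[0],W[...,1]-tp[1])<16)&(W[...,2]>tp[2]+2)&(W[...,2]<tp[2]+48)]
        if len(q)<10: print(f,n,len(q)); continue
        fn=lambda a:np.hypot(q[:,0]-a[0]-a[2]*(q[:,2]-tp[2]),q[:,1]-a[1]-a[3]*(q[:,2]-tp[2]))-7.75
        r=least_squares(fn,[tp[0],tp[1],0,0],loss="soft_l1")
        print(f,n,len(q),"tip",r.x[:2].round(1),"slope",r.x[2:].round(3),"rms",np.sqrt(np.mean(r.fun**2)).round(2), "zmin",q[:,2].min().round(1))
```

```text
v4 scene 134 tip [ 509.  -249.8] slope [ 0.005 -0.01 ] rms 0.87 zmin 136.7
v4 wrist 286 tip [ 508.7 -250.4] slope [ 0.002 -0.001] rms 0.17 zmin 135.9
v5 scene 105 tip [607.2 101.1] slope [-0.008  0.007] rms 1.1 zmin 117.9
v5 wrist 287 tip [606.4 101.5] slope [-0.006  0.001] rms 0.17 zmin 118.6
```

```bash
cat > look.py <<'E'
import sys
from h import *
import pickle
from scipy.optimize import least_squares
k=sys.argv[1]
s0=readout.state(); c=optics.camera_params("wrist"); p,d=optics.grab_frame("wrist"); s=readout.state()
pickle.dump((c,p,d),open(f"pics/l{k}.pkl","wb"))
v,u=np.mgrid[:420,:560]; K=c["mtx"]; m=np.stack([(u-K[0,2])/K[0,0],(v-K[1,2])/K[0,0]],-1); r=np.linalg.norm(m,axis=-1)+1e-9
ray=np.concatenate([m*(np.tan(r)/r)[...,None],np.ones_like(r)[...,None]],-1)
W=(ray*d[...,None]-c["t"])@c["R"]
tp=s0['ee_pos']-[0,0,96.94]
q=W[(np.hypot(W[...,0]-tp[0],W[...,1]-tp[1])<16)&(W[...,2]>max(tp[2]+2,float(sys.argv[2])))&(W[...,2]<tp[2]+48)]
fn=lambda a:np.hypot(q[:,0]-a[0]-a[2]*(q[:,2]-tp[2]),q[:,1]-a[1]-a[3]*(q[:,2]-tp[2]))-7.75
r=least_squares(fn,[tp[0],tp[1],0,0],loss="soft_l1")
print("tcp",s0['ee_pos'].round(2),s['ee_pos'].round(2),"tip",r.x[:2].round(2),tp[2].round(1),"slope",r.x[2:].round(4),len(q))
cv2.imwrite(f"pics/l{k}.png",cv2.resize(p[160:260,235:325,::-1],None,fx=6,fy=6,interpolation=cv2.INTER_CUBIC))
E
python3 -m creep '[{"translation":[-0.18,0.06,-0.4],"delta_rot":[0,0,0]},{"translation":[0,0,-0.6],"delta_rot":[0,0,0]},{"translation":[0,0,0],"delta_rot":[0,0,0]},{"translation":[0,0,0],"delta_rot":[0,0,0]},{"translation":[0,0,0],"delta_rot":[0,0,0]}]'; python3 st.py; python3 look.py 1 99; python3 st.py
```

```text
time_s: 9.52
ee_pos: [603.0, 103.6, 201.9]
ee_rot: [17.1, 89.9, -40.7]
force: [-0.0, -0.6, -1.7]
gripper_width: 19.7
9.52 [603.01 103.63 201.85] yaw_y 32.2 xaxis [ 0.0015 -0.0013 -1.    ] F [-0.05 -0.57 -1.67] T [-0.039  0.007  0.012] w 19.66
tcp [603.01 103.63 201.85] [603.12 103.62 202.  ] tip [604.09 102.11] 104.9 slope [-0.0054  0.0034] 286
9.57 [603.12 103.62 202.  ] yaw_y 32.2 xaxis [ 0.0018 -0.0012 -1.    ] F [-0.18 -0.55 -1.55] T [-0.032  0.025  0.013] w 19.6
```

View pics/l1.png

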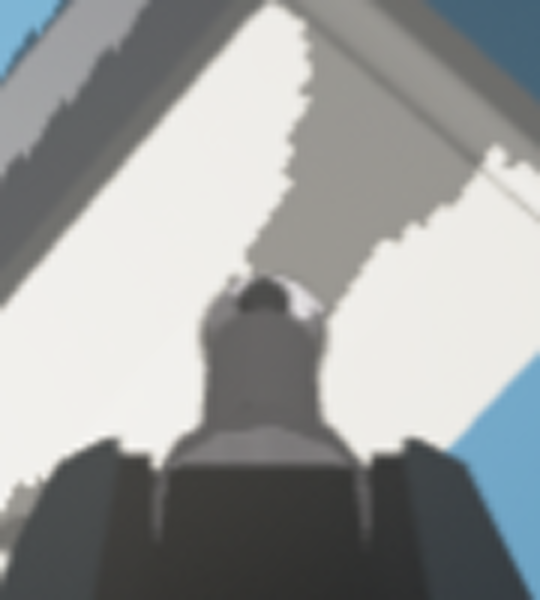

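Run:
```python
from h import *
import pickle
c,p,d=pickle.load(open("pics/l1.pkl","rb")); h=np.array([.53,-.848])
print("bore",(fishplane(c,(235+264.5/6,160+275/6),95)[0][:2]+9*h).round(2),"tip",(fishplane(c,(235+262.5/6,160+309/6),105.9)[0][:2]+7.75*h).round(2))
a=fishplane(c,(235+203/6,160+325/6),95)[0];b=fishplane(c,(235+326/6,160+325/6),95)[0];print(a,b,(a+b)/2)
```

```text
bore [604.61 102.13] tip [604.58 101.6 ]
[596.3832814   98.86768865  95.        ] [611.17782753 108.1663349   95.        ] [603.78055447 103.51701178  95.        ]
```

```bash
python3 -m creep '[{"translation":[0.02,0.02,-0.2],"delta_rot":[0,0,0]},{"translation":[0,0,-0.2],"delta_rot":[0,0,0]},{"translation":[0,0,-0.2],"delta_rot":[0,0,0]},{"translation":[0,0,-0.2],"delta_rot":[0,0,0]},{"translation":[0,0,0],"delta_rot":[0,0,0]}]'; python3 st.py
python3 -m creep '[{"translation":[0,0,-0.1],"delta_rot":[0,0,0]},{"translation":[0,0,-0.1],"delta_rot":[0,0,0]},{"translation":[0,0,-0.1],"delta_rot":[0,0,0]},{"translation":[0,0,0],"delta_rot":[0,0,0]}]'; python3 st.py
```

```text
time_s: 9.98
ee_pos: [602.9, 103.7, 193.3]
ee_rot: [-10.9, 89.9, -68.7]
force: [-0.3, 0.3, -1.3]
gripper_width: 19.8
9.98 [602.9  103.74 193.35] yaw_y 32.2 xaxis [ 6.0e-04 -1.4e-03 -1.0e+00] F [-0.31  0.26 -1.25] T [-0.035  0.03  -0.008] w 19.81
time_s: 10.32
ee_pos: [603.1, 103.8, 190.8]
ee_rot: [13.0, 89.9, -44.8]
force: [-0.5, 1.0, -1.7]
gripper_width: 20.0
10.32 [603.14 103.79 190.76] yaw_y 32.2 xaxis [ 0.0013 -0.0013 -1.    ] F [-0.54  1.03 -1.69] T [-0.05   0.004  0.016] w 19.95
```

```bash
python3 -m creep '[{"translation":[0,0,-0.1],"delta_rot":[0,0,0]},{"translation":[0,0,-0.1],"delta_rot":[0,0,0]},{"translation":[0,0,-0.1],"delta_rot":[0,0,0]},{"translation":[0,0,-0.1],"delta_rot":[0,0,0]}]'; python3 st.py;python3 -m creep '[{"translation":[0,0,-0.1],"delta_rot":[0,0,0]},{"translation":[0,0,-0.1],"delta_rot":[0,0,0]},{"translation":[0,0,-0.1],"delta_rot":[0,0,0]},{"translation":[0,0,-0.1],"delta_rot":[0,0,0]}]'; python3 st.py
```

```text
time_s: 10.65
ee_pos: [603.2, 103.8, 186.9]
ee_rot: [21.8, 89.9, -36.0]
force: [0.3, -0.1, -1.8]
gripper_width: 19.8
10.65 [603.24 103.8  186.9 ] yaw_y 32.2 xaxis [ 0.0017 -0.0013 -1.    ] F [ 0.28 -0.07 -1.77] T [-0.024  0.031  0.005] w 19.78
time_s: 10.98
ee_pos: [603.2, 103.8, 182.9]
ee_rot: [21.3, 89.9, -36.5]
force: [1.0, 0.4, -1.9]
gripper_width: 19.7
10.98 [603.24 103.79 182.87] yaw_y 32.2 xaxis [ 0.0017 -0.0013 -1.    ] F [ 1.03  0.43 -1.91] T [-0.036  0.013 -0.002] w 19.73
```

```bash
for i in 1; do python3 -m creep '[{"translation":[0,0,-0.1],"delta_rot":[0,0,0]},{"translation":[0,0,-0.1],"delta_rot":[0,0,0]},{"translation":[0,0,-0.1],"delta_rot":[0,0,0]},{"translation":[0,0,-0.1],"delta_rot":[0,0,0]}]'; python3 st.py;python3 -m creep '[{"translation":[0,0,-0.1],"delta_rot":[0,0,0]},{"translation":[0,0,-0.1],"delta_rot":[0,0,0]},{"translation":[0,0,-0.1],"delta_rot":[0,0,0]}]'; python3 st.py; done
```

```text
time_s: 11.32
ee_pos: [603.3, 103.8, 178.9]
ee_rot: [21.6, 89.9, -36.2]
force: [0.2, 0.4, -1.3]
gripper_width: 20.1
11.32 [603.25 103.81 178.9 ] yaw_y 32.2 xaxis [ 0.0017 -0.0013 -1.    ] F [ 0.17  0.43 -1.34] T [-0.106 -0.004 -0.05 ] w 20.06
time_s: 11.57
ee_pos: [603.2, 103.8, 175.9]
ee_rot: [21.4, 89.9, -36.4]
force: [-0.8, -0.8, -1.0]
gripper_width: 19.9
11.57 [603.23 103.82 175.88] yaw_y 32.2 xaxis [ 0.0017 -0.0012 -1.    ] F [-0.85 -0.8  -1.  ] T [-0.051  0.01   0.009] w 19.9
```

```bash
python3 -m creep '[{"translation":[0,0,-0.1],"delta_rot":[0,0,0]},{"translation":[0,0,-0.1],"delta_rot":[0,0,0]}]'; python3 st.py;python3 -m creep '[{"translation":[0,0,-0.1],"delta_rot":[0,0,0]},{"translation":[0,0,-0.1],"delta_rot":[0,0,0]}]'; python3 st.py
```

```text
time_s: 11.73
ee_pos: [603.3, 103.8, 174.2]
ee_rot: [26.8, 89.9, -31.0]
force: [-0.2, 0.4, -0.9]
gripper_width: 20.2
11.73 [603.26 103.84 174.21] yaw_y 32.2 xaxis [ 0.0019 -0.0012 -1.    ] F [-0.19  0.38 -0.87] T [ 0.017  0.099 -0.037] w 20.17
time_s: 11.9
ee_pos: [603.3, 103.8, 172.0]
ee_rot: [25.2, 89.9, -32.6]
force: [-0.6, 0.0, 0.6]
gripper_width: 20.1
11.9 [603.26 103.82 172.03] yaw_y 32.2 xaxis [ 0.0019 -0.0012 -1.    ] F [-0.64  0.05  0.64] T [-0.004  0.12  -0.01 ] w 20.1
```

```bash
python3 -m creep '[{"translation":[0,0,-0.1],"delta_rot":[0,0,0]},{"translation":[0,0,-0.1],"delta_rot":[0,0,0]}]'; python3 st.py;python3 -m creep '[{"translation":[0,0,-0.1],"delta_rot":[0,0,0]},{"translation":[0,0,-0.1],"delta_rot":[0,0,0]}]'; python3 st.py;python3 -m creep '[{"translation":[0,0,-0.1],"delta_rot":[0,0,0]},{"translation":[0,0,-0.1],"delta_rot":[0,0,0]}]'; python3 st.py
```

```text
time_s: 12.07
ee_pos: [603.3, 103.9, 170.5]
ee_rot: [30.9, 89.9, -26.9]
force: [-1.4, 0.1, 4.6]
gripper_width: 19.4
12.07 [603.28 103.87 170.49] yaw_y 32.2 xaxis [ 0.0021 -0.0011 -1.    ] F [-1.35  0.07  4.58] T [-0.073  0.42  -0.003] w 19.35
time_s: 12.23
ee_pos: [603.3, 103.9, 168.8]
ee_rot: [35.6, 89.9, -22.2]
force: [-1.9, 1.0, 6.5]
gripper_width: 20.3
12.23 [603.31 103.89 168.76] yaw_y 32.2 xaxis [ 0.0024 -0.001  -1.    ] F [-1.88  1.02  6.55] T [-0.035  0.506  0.06 ] w 20.28
time_s: 12.4
ee_pos: [603.3, 103.9, 167.0]
ee_rot: [38.3, 89.8, -19.5]
force: [-3.0, -0.1, 7.7]
gripper_width: 19.7
12.4 [603.34 103.92 166.97] yaw_y 32.2 xaxis [ 2.6e-03 -9.0e-04 -1.0e+00] F [-3.04 -0.13  7.68] T [-0.08   0.667 -0.039] w 19.7
```

```bash
python3 -m creep '[{"translation":[-0.05,0,-0.1],"delta_rot":[0,0,0]},{"translation":[0,0,-0.1],"delta_rot":[0,0,0]}]'; python3 st.py;python3 -m creep '[{"translation":[0,0,-0.1],"delta_rot":[0,0,0]},{"translation":[0,0,-0.1],"delta_rot":[0,0,0]}]'; python3 st.py
```

```text
time_s: 12.57
ee_pos: [603.2, 103.9, 165.3]
ee_rot: [44.6, 89.8, -13.2]
force: [-1.9, 0.2, 8.6]
gripper_width: 20.0
12.57 [603.17 103.94 165.29] yaw_y 32.2 xaxis [ 3.7e-03 -9.0e-04 -1.0e+00] F [-1.86  0.24  8.64] T [-0.051  0.539  0.035] w 20.03
time_s: 12.73
ee_pos: [603.2, 104.0, 163.4]
ee_rot: [46.3, 89.8, -11.5]
force: [-1.5, -0.6, 9.0]
gripper_width: 19.7
12.73 [603.21 103.97 163.41] yaw_y 32.2 xaxis [ 3.8e-03 -8.0e-04 -1.0e+00] F [-1.55 -0.59  8.97] T [ 0.031  0.518 -0.027] w 19.72
```

```bash
python3 -m creep '[{"translation":[-0.03,0,-0.1],"delta_rot":[0,0,0]},{"translation":[0,0,-0.1],"delta_rot":[0,0,0]}]'; python3 st.py;python3 -m creep '[{"translation":[0,0,-0.1],"delta_rot":[0,0,0]},{"translation":[0,0,-0.1],"delta_rot":[0,0,0]}]'; python3 st.py;python3 -m creep '[{"translation":[0,0,-0.1],"delta_rot":[0,0,0]},{"translation":[0,0,-0.1],"delta_rot":[0,0,0]}]'; python3 st.py
```

```text
time_s: 12.9
ee_pos: [603.1, 104.0, 161.5]
ee_rot: [48.4, 89.7, -9.4]
force: [-1.6, -0.5, 7.5]
gripper_width: 19.5
12.9 [603.12 103.98 161.49] yaw_y 32.2 xaxis [ 4.4e-03 -7.0e-04 -1.0e+00] F [-1.57 -0.46  7.5 ] T [-0.006  0.372 -0.025] w 19.48
time_s: 13.07
ee_pos: [603.2, 104.0, 159.4]
ee_rot: [49.0, 89.7, -8.8]
force: [-1.8, 0.1, 7.7]
gripper_width: 19.7
13.07 [603.16 104.01 159.43] yaw_y 32.2 xaxis [ 4.4e-03 -7.0e-04 -1.0e+00] F [-1.81  0.11  7.73] T [0.016 0.389 0.002] w 19.7
time_s: 13.23
ee_pos: [603.1, 104.0, 157.4]
ee_rot: [49.9, 89.8, -7.9]
force: [-1.0, 0.5, 6.5]
gripper_width: 19.7
13.23 [603.12 104.05 157.38] yaw_y 32.2 xaxis [ 4.2e-03 -6.0e-04 -1.0e+00] F [-1.03  0.5   6.48] T [0.027 0.388 0.004] w 19.74
```

```bash
python3 -m creep '[{"translation":[0,0,-0.1],"delta_rot":[0,0,0]},{"translation":[0,0,-0.1],"delta_rot":[0,0,0]}]'; python3 st.py;python3 -m creep '[{"translation":[0,0,-0.1],"delta_rot":[0,0,0]},{"translation":[0,0,-0.1],"delta_rot":[0,0,0]}]'; python3 st.py;python3 -m creep '[{"translation":[0,0,-0.1],"delta_rot":[0,0,0]},{"translation":[0,0,0],"delta_rot":[0,0,0]}]'; python3 st.py;python3 -m creep '[{"translation":[0,0,-0.05],"delta_rot":[0,0,0]},{"translation":[0,0,-0.05],"delta_rot":[0,0,0]}]'; python3 st.py
```

```text
time_s: 13.4
ee_pos: [603.1, 104.1, 155.3]
ee_rot: [49.4, 89.8, -8.4]
force: [-1.1, 0.5, 4.4]
gripper_width: 19.7
13.4 [603.11 104.06 155.28] yaw_y 32.2 xaxis [ 4.2e-03 -6.0e-04 -1.0e+00] F [-1.09  0.45  4.4 ] T [-0.001  0.296  0.014] w 19.7
time_s: 13.57
ee_pos: [602.6, 103.8, 151.7]
ee_rot: [25.3, 89.9, -32.5]
force: [-1.0, 0.5, -1.7]
gripper_width: 19.5
13.57 [602.55 103.79 151.67] yaw_y 32.2 xaxis [ 0.0021 -0.0013 -1.    ] F [-1.    0.49 -1.72] T [-0.051  0.072  0.031] w 19.47
time_s: 13.73
ee_pos: [602.3, 103.7, 150.0]
ee_rot: [-2.6, 89.9, -60.4]
force: [1.2, 0.2, -2.1]
gripper_width: 19.8
13.73 [602.33 103.66 150.02] yaw_y 32.2 xaxis [ 9.0e-04 -1.6e-03 -1.0e+00] F [ 1.22  0.21 -2.12] T [-0.131 -0.15  -0.044] w 19.8
time_s: 13.9
ee_pos: [602.4, 103.7, 149.6]
ee_rot: [7.6, 89.9, -50.2]
force: [0.7, 0.3, -1.7]
gripper_width: 19.4
13.9 [602.38 103.74 149.58] yaw_y 32.2 xaxis [ 0.0012 -0.0014 -1.    ] F [ 0.68  0.34 -1.69] T [-0.042 -0.096 -0.038] w 19.36
```

```bash
R='[{"translation":[0,0,-0.05],"delta_rot":[0,0,0]},{"translation":[0,0,-0.05],"delta_rot":[0,0,0]}]'; true
python3 -m creep '[{"translation":[0,0,-0.05],"delta_rot":[0,0,0]},{"translation":[0,0,-0.05],"delta_rot":[0,0,0]}]'|grep -E "pos|force"; python3 -m creep '[{"translation":[0,0,-0.05],"delta_rot":[0,0,0]},{"translation":[0,0,-0.05],"delta_rot":[0,0,0]}]'|grep -E "pos|force"
python3 - <<'E'
from h import *
p,d=optics.grab_frame("scene"); p2,_=optics.grab_frame("top")
cv2.imwrite("pics/s6.png",np.hstack([cv2.resize(p[130:250,230:330,::-1],(400,480),interpolation=3),cv2.resize(p2[150:270,200:300,::-1],(400,480),interpolation=3)]))
E
```

```text
ee_pos: [602.4, 103.8, 148.8]
force: [-0.5, -0.7, -1.6]
ee_pos: [602.4, 103.8, 147.9]
force: [-0.2, -0.0, -1.3]
```

View pics/s6.png

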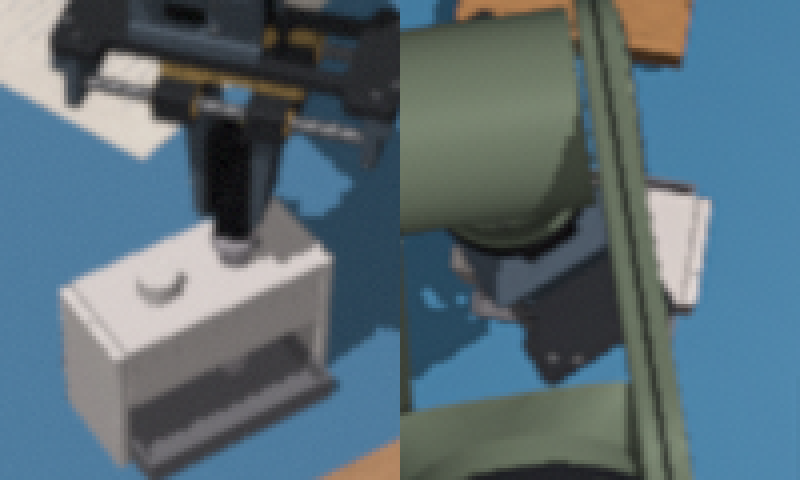

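The left view shows the collar at (236,250) a few mm above the block top. The tube's cap at (160,288) is in place.

```bash
python3 -m creep '[{"translation":[0,0,-0.05],"delta_rot":[0,0,0]},{"translation":[0,0,-0.05],"delta_rot":[0,0,0]}]'|grep -E "pos|force"; python3 -m creep '[{"translation":[0,0,-0.05],"delta_rot":[0,0,0]},{"translation":[0,0,-0.05],"delta_rot":[0,0,0]}]'|grep -E "pos|force"; python3 -m creep '[{"translation":[0,0,-0.05],"delta_rot":[0,0,0]},{"translation":[0,0,-0.05],"delta_rot":[0,0,0]}]'|grep -E "pos|force"
```

```text
ee_pos: [602.4, 103.8, 147.0]
force: [0.1, 0.4, -2.2]
ee_pos: [602.4, 103.8, 145.9]
force: [0.6, -0.6, -1.6]
ee_pos: [602.4, 103.8, 144.9]
force: [0.1, -0.4, -1.3]
```

```bash
python3 -m creep '[{"translation":[0,0,-0.05],"delta_rot":[0,0,0]},{"translation":[0,0,0],"delta_rot":[0,0,0]}]'|grep -E "pos|force"; python3 -m creep '[{"translation":[0,0,-0.05],"delta_rot":[0,0,0]},{"translation":[0,0,0],"delta_rot":[0,0,0]}]'|grep -E "pos|force"; python3 st.py
```

```text
ee_pos: [602.4, 103.8, 144.3]
force: [-0.2, -0.3, -3.1]
ee_pos: [602.4, 103.8, 143.9]
force: [0.2, -0.1, -1.7]
15.17 [602.41 103.82 143.89] yaw_y 32.2 xaxis [ 0.0016 -0.0013 -1.    ] F [ 0.16 -0.11 -1.71] T [ 0.028 -0.032  0.009] w 20.11
```

```bash
python3 -m creep '[{"translation":[0,0,-0.05],"delta_rot":[0,0,0]},{"translation":[0,0,-0.05],"delta_rot":[0,0,0]}]'|grep -E "pos|force"; python3 -m creep '[{"translation":[0,0,-0.05],"delta_rot":[0,0,0]},{"translation":[0,0,-0.05],"delta_rot":[0,0,0]}]'|grep -E "pos|force"
```

```text
ee_pos: [602.4, 103.8, 142.9]
force: [0.9, -0.0, -2.1]
ee_pos: [602.4, 103.8, 141.9]
force: [0.2, -0.2, -2.2]
```

```bash
python3 -m creep '[{"translation":[0,0,-0.05],"delta_rot":[0,0,0]},{"translation":[0,0,0],"delta_rot":[0,0,0]}]'|grep -E "pos|force"; python3 -m creep '[{"translation":[0,0,-0.05],"delta_rot":[0,0,0]},{"translation":[0,0,0],"delta_rot":[0,0,0]}]'|grep -E "pos|force"
```

```text
ee_pos: [602.4, 103.8, 141.4]
force: [0.5, -0.6, -2.0]
ee_pos: [602.4, 103.8, 140.9]
force: [-0.2, -0.9, -1.5]
```

```bash
python3 look.py 3 96; python3 -m creep '[{"translation":[0,0,-0.05],"delta_rot":[0,0,0]},{"translation":[0,0,0],"delta_rot":[0,0,0]}]'|grep -E "pos|force"; python3 -m creep '[{"translation":[0,0,-0.05],"delta_rot":[0,0,0]},{"translation":[0,0,0],"delta_rot":[0,0,0]}]'|grep -E "pos|force"
```

```text
tcp [602.41 103.82 140.89] [602.43 103.84 140.95] tip [602.41 103.82] 44.0 slope [0. 0.] 0
ee_pos: [602.4, 103.8, 140.4]
force: [-0.1, -0.1, -2.0]
ee_pos: [602.4, 103.8, 139.9]
force: [0.0, -0.3, -1.8]
```

```bash
python3 -m creep '[{"translation":[0,0,-0.05],"delta_rot":[0,0,0]},{"translation":[0,0,0],"delta_rot":[0,0,0]}]'|grep -E "pos|force"; python3 -m creep '[{"translation":[0,0,-0.05],"delta_rot":[0,0,0]},{"translation":[0,0,0],"delta_rot":[0,0,0]}]'|grep -E "pos|force"
```

```text
ee_pos: [602.4, 103.8, 139.4]
force: [1.2, -0.3, -1.7]
ee_pos: [602.4, 103.8, 138.9]
force: [1.0, 0.4, -1.0]
```

```bash
python3 -m creep '[{"translation":[0,0,-0.05],"delta_rot":[0,0,0]},{"translation":[0,0,0],"delta_rot":[0,0,0]}]'|grep -E "pos|force"; python3 -m creep '[{"translation":[0,0,-0.05],"delta_rot":[0,0,0]},{"translation":[0,0,0],"delta_rot":[0,0,0]}]'|grep -E "pos|force"
```

```text
ee_pos: [602.4, 103.8, 138.4]
force: [0.1, 0.2, -1.6]
ee_pos: [602.5, 103.8, 138.3]
force: [-0.5, -0.4, -0.9]
```

```bash
python3 -m creep '[{"translation":[0,0,-0.05],"delta_rot":[0,0,0]},{"translation":[0,0,0],"delta_rot":[0,0,0]}]'; python3 st.py
```

```text
time_s: 17.05
ee_pos: [602.5, 103.8, 138.2]
ee_rot: [29.2, 89.9, -28.6]
force: [-1.3, -0.8, 4.2]
gripper_width: 19.6
17.05 [602.47 103.82 138.21] yaw_y 32.2 xaxis [ 0.0022 -0.0012 -1.    ] F [-1.28 -0.78  4.21] T [-0.131  0.367 -0.017] w 19.63
```

```bash
python3 -m creep '[{"translation":[0,0,-0.03],"delta_rot":[0,0,0]},{"translation":[0,0,0],"delta_rot":[0,0,0]}]'; python3 st.py
```

```text
time_s: 17.22
ee_pos: [602.5, 103.8, 138.2]
ee_rot: [32.0, 89.8, -25.8]
force: [-2.7, -0.9, 5.6]
gripper_width: 20.0
17.22 [602.47 103.81 138.2 ] yaw_y 32.2 xaxis [ 0.0024 -0.0012 -1.    ] F [-2.71 -0.87  5.55] T [-0.101  0.489  0.038] w 19.98
```

```bash
python3 -m creep '[{"translation":[0,0,-0.03],"delta_rot":[0,0,0]},{"translation":[0,0,0],"delta_rot":[0,0,0]}]'; python3 st.py
```

```text
time_s: 17.38
ee_pos: [602.5, 103.8, 138.2]
ee_rot: [33.1, 89.8, -24.7]
force: [-2.4, -0.5, 7.0]
gripper_width: 19.7
17.38 [602.47 103.79 138.17] yaw_y 32.2 xaxis [ 0.0025 -0.0011 -1.    ] F [-2.41 -0.54  7.  ] T [-0.127  0.528 -0.   ] w 19.66
```

```bash
python3 -m creep '[{"translation":[0,0,-0.03],"delta_rot":[0,0,0]},{"translation":[0,0,0],"delta_rot":[0,0,0]},{"translation":[0,0,0],"delta_rot":[0,0,0]},{"translation":[0,0,0],"delta_rot":[0,0,0]},{"translation":[0,0,0],"delta_rot":[0,0,0]}]'; python3 st.py
python3 -m creep '[{"translation":[0,0,0],"delta_rot":[0,0,0]},{"translation":[0,0,0],"delta_rot":[0,0,0]},{"translation":[0,0,0],"delta_rot":[0,0,0]},{"translation":[0,0,0],"delta_rot":[0,0,0]},{"translation":[0,0,0],"delta_rot":[0,0,0]}]'; python3 st.py
python3 - <<'E'
from h import *
p,d=optics.grab_frame("scene")
cv2.imwrite("pics/s7.png",cv2.resize(p[130:250,230:330,::-1],(500,600),interpolation=3))
E
```

```text
time_s: 17.8
ee_pos: [602.5, 103.8, 138.2]
ee_rot: [36.6, 89.8, -21.2]
force: [-3.5, -1.1, 8.7]
gripper_width: 19.6
17.8 [602.5  103.81 138.19] yaw_y 32.2 xaxis [ 0.0028 -0.0011 -1.    ] F [-3.49 -1.08  8.72] T [-0.175  0.675  0.002] w 19.63
time_s: 18.22
ee_pos: [602.5, 103.8, 138.2]
ee_rot: [36.3, 89.8, -21.5]
force: [-3.7, -1.1, 9.3]
gripper_width: 20.1
18.22 [602.5  103.83 138.19] yaw_y 32.2 xaxis [ 0.0028 -0.0011 -1.    ] F [-3.75 -1.13  9.26] T [-0.125  0.69  -0.002] w 20.06
```

View pics/s7.png

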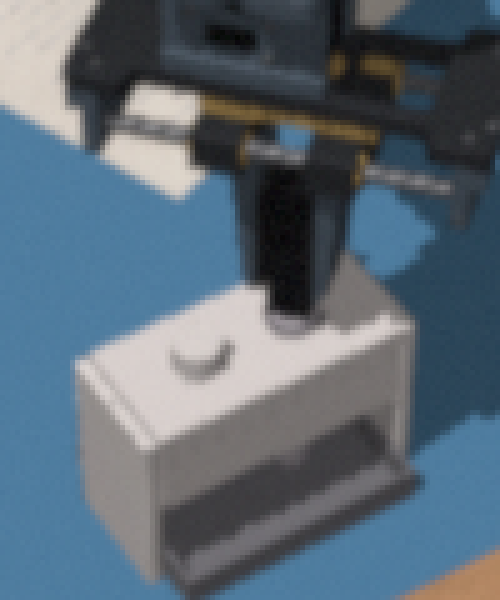

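The collar is seated on the block at about 11 N net. It held there for 0.8 s or more and the cap is unmoved. Withdrawing straight up.

```bash
python3 -m creep '[{"translation":[0,0,0.2],"delta_rot":[0,0,0]},{"translation":[0,0,0.6],"delta_rot":[0,0,0]},{"translation":[0,0,1],"delta_rot":[0,0,0]},{"translation":[0,0,1],"delta_rot":[0,0,0]},{"translation":[0,0,1],"delta_rot":[0,0,0]}]'; python3 st.py
python3 -m creep '[{"translation":[0,0,1.2],"delta_rot":[0,0,0]},{"translation":[0,0,1.2],"delta_rot":[0,0,0]},{"translation":[0,0,1.2],"delta_rot":[0,0,0]},{"translation":[0,0,1.2],"delta_rot":[0,0,0]},{"translation":[0,0,1.4],"delta_rot":[0,0,0]}]'
python3 -m creep '[{"translation":[0,0,0],"delta_rot":[0,0,0]},{"translation":[0,0,0],"delta_rot":[0,0,0]},{"translation":[0,0,0],"delta_rot":[0,0,0]},{"translation":[0,0,0],"delta_rot":[0,0,0]}]';python3 st.py; python3 look.py 4 99
python3 - <<'E'
from h import *
p,d=optics.grab_frame("scene")
cv2.imwrite("pics/s8.png",cv2.resize(p[110:250,230:330,::-1],(430,600),interpolation=3))
E
```

```text
time_s: 18.68
ee_pos: [602.3, 103.9, 175.5]
ee_rot: [11.2, 89.9, -46.7]
force: [0.1, 1.3, -2.3]
gripper_width: 19.8
18.68 [602.31 103.85 175.48] yaw_y 32.2 xaxis [ 0.0011 -0.0012 -1.    ] F [ 0.08  1.27 -2.33] T [-0.041 -0.001  0.007] w 19.81
time_s: 19.1
ee_pos: [602.0, 103.8, 237.7]
ee_rot: [9.0, 89.9, -48.8]
force: [1.3, 0.3, -2.3]
gripper_width: 19.6
time_s: 19.43
ee_pos: [601.8, 103.7, 235.6]
ee_rot: [-44.3, 89.9, -102.1]
force: [0.2, -0.0, -1.4]
gripper_width: 19.7
19.43 [601.82 103.72 235.63] yaw_y 32.2 xaxis [-3.0e-04 -1.5e-03 -1.0e+00] F [ 0.17 -0.04 -1.4 ] T [-0.047  0.043  0.01 ] w 19.74
tcp [601.82 103.72 235.63] [601.86 103.72 235.53] tip [602.69 102.2 ] 138.7 slope [-0.0032  0.004 ] 288
```

View pics/s8.png

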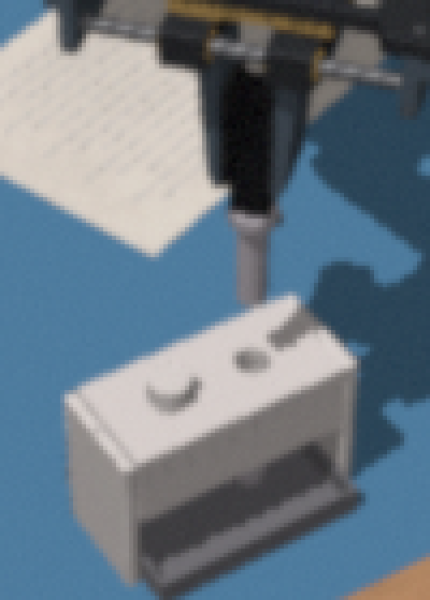

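View pics/l4.png

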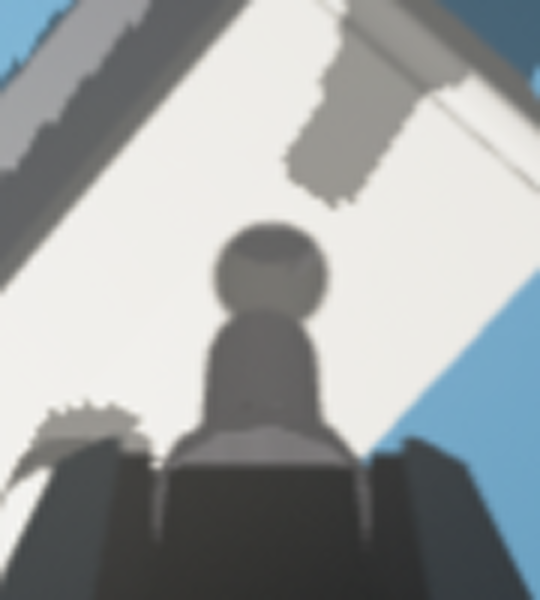

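The bore is now empty (dark hole at about (270,250) in the crop), the rod hasn't slipped in the grip, and the cap is in place. Returning to the stand.

```bash
python3 -m creep '[{"translation":[-0.5,-2,0],"delta_rot":[0,0,0]},{"translation":[-1,-3.7,0],"delta_rot":[0,0,0]},{"translation":[-1,-3.7,0],"delta_rot":[0,0,0]},{"translation":[-1,-3.7,0],"delta_rot":[0,0,0]},{"translation":[-1,-3.7,0],"delta_rot":[0,0,0]}]'
python3 -m creep '[{"translation":[-1,-3.7,0],"delta_rot":[0,0,0]},{"translation":[-1,-3.7,0],"delta_rot":[0,0,0]},{"translation":[-1,-3.7,0],"delta_rot":[0,0,0]},{"translation":[-1,-3.7,0],"delta_rot":[0,0,0]},{"translation":[-0.8,-3.2,0],"delta_rot":[0,0,0]}]'
python3 -m creep '[{"translation":[0,0,0],"delta_rot":[0,0,0]},{"translation":[0,0,0],"delta_rot":[0,0,0]},{"translation":[0,0,0],"delta_rot":[0,0,0]},{"translation":[0,0,0],"delta_rot":[0,0,0]},{"translation":[0,0,0],"delta_rot":[0,0,0]}]';python3 st.py
```

```text
time_s: 19.95
ee_pos: [556.5, -65.5, 236.0]
ee_rot: [-2.0, 89.9, -59.8]
force: [1.2, -0.2, -2.1]
gripper_width: 19.4
time_s: 20.37
ee_pos: [508.2, -246.3, 236.2]
ee_rot: [-3.7, 89.9, -61.5]
force: [-0.2, 0.2, -1.9]
gripper_width: 19.8
time_s: 20.78
ee_pos: [509.7, -243.0, 236.5]
ee_rot: [27.6, 89.9, -30.1]
force: [-0.4, 1.2, -2.6]
gripper_width: 19.9
20.78 [ 509.74 -242.97  236.46] yaw_y 32.3 xaxis [ 1.5e-03 -9.0e-04 -1.0e+00] F [-0.43  1.19 -2.56] T [-0.023  0.012 -0.019] w 19.85
```

```bash
python3 -m creep '[{"translation":[-0.05,-0.63,-1],"delta_rot":[0,0,0]},{"translation":[0,0,-2.2],"delta_rot":[0,0,0]},{"translation":[0,0,-2.2],"delta_rot":[0,0,0]},{"translation":[0,0,-2],"delta_rot":[0,0,0]},{"translation":[0,0,0],"delta_rot":[0,0,0]}]'
python3 -m creep '[{"translation":[0,0,0],"delta_rot":[0,0,0]},{"translation":[0,0,0],"delta_rot":[0,0,0]},{"translation":[0,0,0],"delta_rot":[0,0,0]}]';python3 st.py; python3 look.py 5 49
```

```text
time_s: 21.2
ee_pos: [506.4, -248.8, 157.9]
ee_rot: [-145.3, 89.6, 157.0]
force: [-0.5, -0.2, -1.8]
gripper_width: 19.7
time_s: 21.45
ee_pos: [509.9, -250.9, 164.0]
ee_rot: [26.0, 89.7, -31.8]
force: [-0.0, -0.8, -0.9]
gripper_width: 19.9
21.45 [ 509.93 -250.85  164.04] yaw_y 32.22 xaxis [ 0.0044 -0.0027 -1.    ] F [-0.03 -0.8  -0.94] T [-0.12   0.039 -0.057] w 19.93
tcp [ 509.93 -250.85  164.04] [ 509.83 -250.85  164.03] tip [ 511.24 -252.53] 67.1 slope [-0.0075  0.0047] 288
```

View pics/l5.png

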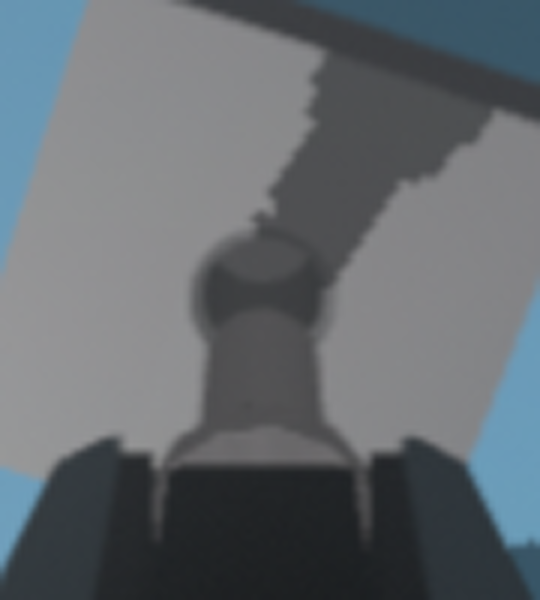

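Run:
```python
from h import *
import pickle
c,p,d=pickle.load(open("pics/l5.pkl","rb")); h=np.array([.53,-.848])
print("socket top rim",(fishplane(c,(235+262/6,160+231/6),45)[0][:2]+11*h).round(2))
a=fishplane(c,(235+190/6,160+292/6),45)[0];b=fishplane(c,(235+334/6,160+292/6),45)[0];print(np.linalg.norm(a-b),(a+b)/2)
print("tip",(fishplane(c,(235+261.5/6,160+309/6),68.1)[0][:2]+7.75*h).round(2))
```

```text
socket top rim [ 510.95 -251.68]
21.293503680266646 [ 510.08831256 -250.23608731   45.        ]
tip [ 511.65 -253.1 ]
```

```bash
python3 -m creep '[{"translation":[-0.09,0.15,-0.5],"delta_rot":[0,0,0]},{"translation":[0,0,-0.7],"delta_rot":[0,0,0]},{"translation":[0,0,-0.3],"delta_rot":[0,0,0]},{"translation":[0,0,0],"delta_rot":[0,0,0]},{"translation":[0,0,0],"delta_rot":[0,0,0]}]';python3 st.py; python3 look.py 6 49;python3 st.py
```

```text
time_s: 21.92
ee_pos: [507.8, -248.9, 147.2]
ee_rot: [15.2, 89.9, -42.6]
force: [-0.5, 0.2, -2.0]
gripper_width: 20.0
21.92 [ 507.82 -248.91  147.18] yaw_y 32.2 xaxis [ 1.e-03 -9.e-04 -1.e+00] F [-0.53  0.15 -1.98] T [-0.02  -0.044  0.064] w 20.0
tcp [ 507.82 -248.91  147.18] [ 508.02 -249.01  147.45] tip [ 508.82 -250.36] 50.2 slope [-0.0048  0.0034] 287
21.97 [ 508.02 -249.01  147.45] yaw_y 32.2 xaxis [ 0.0015 -0.0012 -1.    ] F [-1.37 -0.68 -2.24] T [-0.027  0.018  0.054] w 19.73
```

View pics/l6.png

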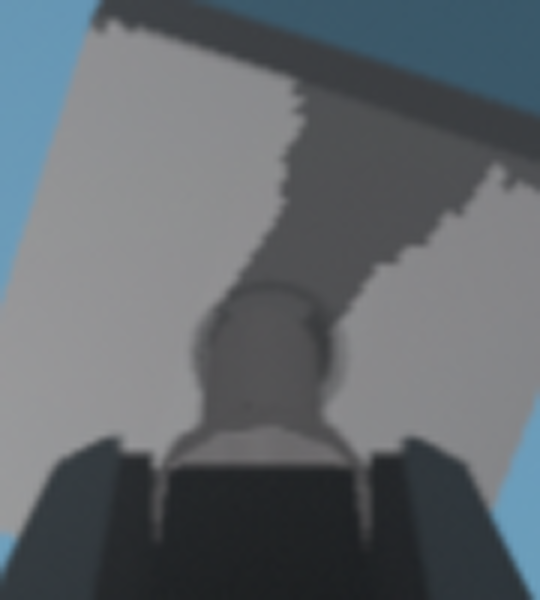

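```bash
python3 -m creep '[{"translation":[0.1,0.03,0],"delta_rot":[0,0,0]},{"translation":[0,0,-0.2],"delta_rot":[0,0,0]},{"translation":[0,0,-0.2],"delta_rot":[0,0,0]},{"translation":[0,0,-0.2],"delta_rot":[0,0,0]},{"translation":[0,0,0],"delta_rot":[0,0,0]}]';python3 st.py; python3 -m creep '[{"translation":[0,0,-0.1],"delta_rot":[0,0,0]},{"translation":[0,0,-0.1],"delta_rot":[0,0,0]},{"translation":[0,0,-0.1],"delta_rot":[0,0,0]},{"translation":[0,0,0],"delta_rot":[0,0,0]}]';python3 st.py
```

```text
time_s: 22.38
ee_pos: [508.7, -248.5, 141.0]
ee_rot: [10.2, 89.9, -47.6]
force: [-0.2, 0.3, -1.4]
gripper_width: 19.9
22.38 [ 508.7  -248.52  141.02] yaw_y 32.2 xaxis [ 7.e-04 -8.e-04 -1.e+00] F [-0.23  0.28 -1.4 ] T [-0.103 -0.007 -0.03 ] w 19.92
time_s: 22.72
ee_pos: [508.9, -248.6, 138.4]
ee_rot: [19.9, 89.9, -37.9]
force: [-0.1, -0.1, -1.7]
gripper_width: 19.9
22.72 [ 508.92 -248.64  138.36] yaw_y 32.2 xaxis [ 0.0013 -0.0011 -1.    ] F [-0.14 -0.11 -1.65] T [-0.059  0.016 -0.002] w 19.85
```

```bash
python3 -m creep '[{"translation":[0,0,-0.2],"delta_rot":[0,0,0]},{"translation":[0,0,-0.2],"delta_rot":[0,0,0]},{"translation":[0,0,-0.2],"delta_rot":[0,0,0]},{"translation":[0,0,-0.2],"delta_rot":[0,0,0]},{"translation":[0,0,-0.2],"delta_rot":[0,0,0]}]';python3 st.py; python3 -m creep '[{"translation":[0,0,-0.3],"delta_rot":[0,0,0]},{"translation":[0,0,-0.3],"delta_rot":[0,0,0]},{"translation":[0,0,-0.3],"delta_rot":[0,0,0]},{"translation":[0,0,-0.3],"delta_rot":[0,0,0]},{"translation":[0,0,-0.3],"delta_rot":[0,0,0]}]';python3 st.py
```

```text
time_s: 23.13
ee_pos: [509.0, -248.7, 128.3]
ee_rot: [20.8, 89.9, -37.0]
force: [-0.5, -0.5, -2.3]
gripper_width: 19.9
23.13 [ 509.   -248.66  128.3 ] yaw_y 32.2 xaxis [ 0.0016 -0.0012 -1.    ] F [-0.5  -0.5  -2.33] T [-0.039  0.024 -0.035] w 19.87
time_s: 23.55
ee_pos: [509.0, -248.7, 113.2]
ee_rot: [21.7, 89.9, -36.1]
force: [0.7, -0.2, -2.5]
gripper_width: 19.8
23.55 [ 509.   -248.66  113.23] yaw_y 32.2 xaxis [ 0.0016 -0.0012 -1.    ] F [ 0.67 -0.22 -2.48] T [-0.071  0.078  0.022] w 19.76
```

```bash
python3 -m creep '[{"translation":[0,0,-0.2],"delta_rot":[0,0,0]},{"translation":[0,0,-0.2],"delta_rot":[0,0,0]},{"translation":[0,0,-0.15],"delta_rot":[0,0,0]},{"translation":[0,0,-0.1],"delta_rot":[0,0,0]},{"translation":[0,0,0],"delta_rot":[0,0,0]}]';python3 st.py; python3 -m creep '[{"translation":[0,0,-0.1],"delta_rot":[0,0,0]},{"translation":[0,0,-0.1],"delta_rot":[0,0,0]},{"translation":[0,0,0],"delta_rot":[0,0,0]}]';python3 st.py
```

```text
time_s: 23.97
ee_pos: [508.9, -248.7, 106.9]
ee_rot: [19.2, 89.9, -38.6]
force: [-0.4, 0.4, -1.6]
gripper_width: 20.2
23.97 [ 508.94 -248.66  106.88] yaw_y 32.2 xaxis [ 0.0014 -0.0011 -1.    ] F [-0.37  0.36 -1.61] T [-0.051  0.052  0.001] w 20.16
time_s: 24.22
ee_pos: [509.0, -248.7, 105.0]
ee_rot: [19.9, 89.9, -37.9]
force: [-0.5, 0.5, -2.0]
gripper_width: 19.9
24.22 [ 508.96 -248.66  104.96] yaw_y 32.2 xaxis [ 0.0015 -0.0012 -1.    ] F [-0.51  0.47 -1.99] T [-0.035 -0.011  0.015] w 19.9
```

Next I'll lower gently until the tip touches the floor, expected at TCP z of about 102.

```bash
python3 -m creep '[{"translation":[0,0,-0.1],"delta_rot":[0,0,0]},{"translation":[0,0,-0.1],"delta_rot":[0,0,0]},{"translation":[0,0,0],"delta_rot":[0,0,0]}]';python3 st.py; python3 -m creep '[{"translation":[0,0,-0.05],"delta_rot":[0,0,0]},{"translation":[0,0,-0.05],"delta_rot":[0,0,0]},{"translation":[0,0,0],"delta_rot":[0,0,0]}]';python3 st.py
```

```text
time_s: 24.47
ee_pos: [508.9, -248.6, 102.9]
ee_rot: [19.6, 89.9, -38.2]
force: [-0.6, 0.1, -1.4]
gripper_width: 19.8
24.47 [ 508.91 -248.63  102.9 ] yaw_y 32.2 xaxis [ 0.0014 -0.0011 -1.    ] F [-0.59  0.07 -1.36] T [-0.045  0.015 -0.008] w 19.75
time_s: 24.72
ee_pos: [509.0, -248.7, 102.0]
ee_rot: [20.8, 89.9, -37.0]
force: [0.3, -0.0, -2.2]
gripper_width: 19.7
24.72 [ 508.99 -248.67  102.  ] yaw_y 32.2 xaxis [ 0.0016 -0.0012 -1.    ] F [ 0.31 -0.03 -2.17] T [-0.006 -0.001 -0.002] w 19.72
```

```bash
python3 -m creep '[{"translation":[0,0,-0.05],"delta_rot":[0,0,0]},{"translation":[0,0,0],"delta_rot":[0,0,0]}]';python3 st.py; python3 -m creep '[{"translation":[0,0,-0.05],"delta_rot":[0,0,0]},{"translation":[0,0,0],"delta_rot":[0,0,0]}]';python3 st.py
```

```text
time_s: 24.88
ee_pos: [509.0, -248.7, 101.9]
ee_rot: [20.9, 89.9, -36.9]
force: [-0.3, 0.1, 0.7]
gripper_width: 19.8
24.88 [ 509.03 -248.72  101.9 ] yaw_y 32.2 xaxis [ 0.0018 -0.0013 -1.    ] F [-0.31  0.09  0.74] T [ 0.068  0.218 -0.019] w 19.84
time_s: 25.05
ee_pos: [509.1, -248.7, 101.9]
ee_rot: [22.0, 89.9, -35.8]
force: [-1.8, 0.8, 4.6]
gripper_width: 19.8
25.05 [ 509.07 -248.7   101.89] yaw_y 32.2 xaxis [ 0.002  -0.0015 -1.    ] F [-1.76  0.8   4.64] T [0.127 0.478 0.017] w 19.77
```

The tip is on the floor at the same TCP z as at grip (101.9). I'll ease off, open and retreat.

```bash
python3 -m creep '[{"translation":[0,0,0.06],"delta_rot":[0,0,0]},{"translation":[0,0,0],"delta_rot":[0,0,0]}]';python3 st.py
python3 -m creep '[{"translation":[0,0,0],"delta_rot":[0,0,0]},{"translation":[0,0,0],"delta_rot":[0,0,0]},{"translation":[0,0,0],"delta_rot":[0,0,0]},{"translation":[0,0,0],"delta_rot":[0,0,0]},{"translation":[0,0,0],"delta_rot":[0,0,0]}]' 1
python3 -m creep '[{"translation":[0,0,0],"delta_rot":[0,0,0]},{"translation":[0,0,0],"delta_rot":[0,0,0]},{"translation":[0,0,0],"delta_rot":[0,0,0]},{"translation":[0,0,0],"delta_rot":[0,0,0]},{"translation":[0,0,0],"delta_rot":[0,0,0]}]'
python3 -m creep '[{"translation":[0,0,0],"delta_rot":[0,0,0]},{"translation":[0,0,0],"delta_rot":[0,0,0]},{"translation":[0,0,0],"delta_rot":[0,0,0]}]'
```

```text
time_s: 25.22
ee_pos: [509.1, -248.7, 101.9]
ee_rot: [22.5, 89.9, -35.3]
force: [-1.0, 1.2, 1.5]
gripper_width: 19.9
25.22 [ 509.07 -248.71  101.9 ] yaw_y 32.2 xaxis [ 0.0019 -0.0014 -1.    ] F [-1.    1.2   1.47] T [0.027 0.308 0.06 ] w 19.88
time_s: 25.63
ee_pos: [509.1, -248.7, 101.5]
ee_rot: [21.7, 89.9, -36.1]
force: [0.4, -1.0, 0.2]
gripper_width: 50.4
time_s: 26.05
ee_pos: [509.0, -248.7, 101.7]
ee_rot: [22.0, 89.9, -35.9]
force: [0.4, -0.6, -0.2]
gripper_width: 83.6
time_s: 26.3
ee_pos: [509.0, -248.7, 101.7]
ee_rot: [20.8, 89.9, -37.0]
force: [-0.6, -0.9, -1.0]
gripper_width: 91.2
```

```bash
python3 -m creep '[{"translation":[0,0,1],"delta_rot":[0,0,0]},{"translation":[0,0,3],"delta_rot":[0,0,0]},{"translation":[0,0,3.5],"delta_rot":[0,0,0]},{"translation":[0,0,3.5],"delta_rot":[0,0,0]},{"translation":[0,0,3.5],"delta_rot":[0,0,0]}]'
python3 -m creep '[{"translation":[-3,1.5,1],"delta_rot":[0,0,0]},{"translation":[-3,1.5,0],"delta_rot":[0,0,0]},{"translation":[-3,1.5,0],"delta_rot":[0,0,0]},{"translation":[0,0,0],"delta_rot":[0,0,0]},{"translation":[0,0,0],"delta_rot":[0,0,0]}]'
python3 - <<'E'
from h import *
o=[]
for n in("scene","top"):
    p,d=optics.grab_frame(n); o.append(p[:,:,::-1]); cv2.imwrite(f"pics/{n}9.png",p[:,:,::-1]); 
    c=optics.camera_params(n); W=cloud(c,d); b=(510,-250) if n=="top" else (515,-251)
    q=W[(np.hypot(W[...,0]-b[0],W[...,1]-b[1])<30)&(W[...,2]>125)&(W[...,2]<160)]
    if len(q): print(n,len(q),np.percentile(q[:,2],[50,95]).round(1),q[:,:2].mean(0).round(1))
u=lambda im,x0,y0:cv2.resize(im[y0:y0+80,x0:x0+100],(400,300),interpolation=3)
cv2.imwrite("pics/f9.png",np.vstack([np.hstack([u(o[0],80,225),u(o[0],230,170)]),np.hstack([u(o[1],330,205),u(o[1],200,175)])]))
E
```

```text
time_s: 26.72
ee_pos: [508.8, -248.5, 249.1]
ee_rot: [22.5, 89.9, -35.3]
force: [1.3, -0.0, -0.3]
gripper_width: 91.0
time_s: 27.13
ee_pos: [418.0, -203.2, 257.9]
ee_rot: [25.8, 89.8, -32.0]
force: [0.1, -0.8, -0.5]
gripper_width: 91.2
scene 148 [138.1 141.9] [ 514.7 -250.6]
top 16 [139.8 142.4] [ 513.9 -255.4]
```

View pics/f9.png

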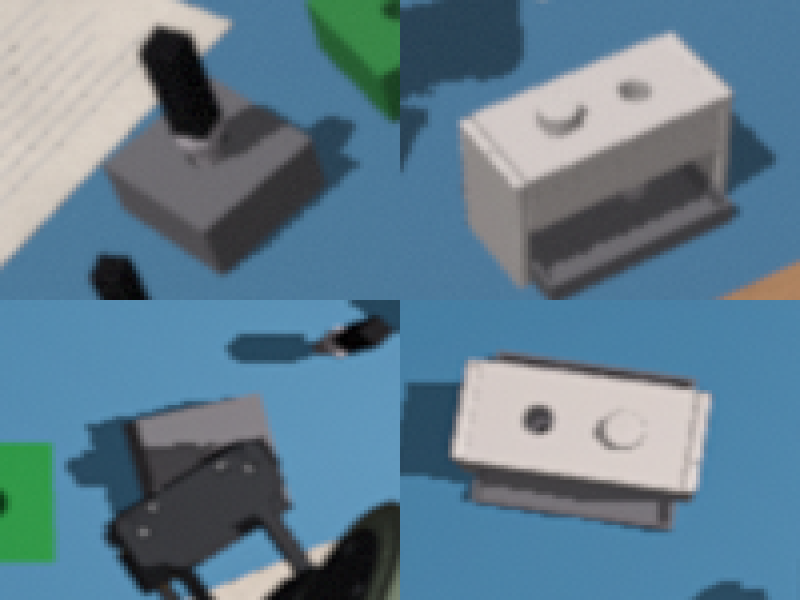

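View pics/scene9.png

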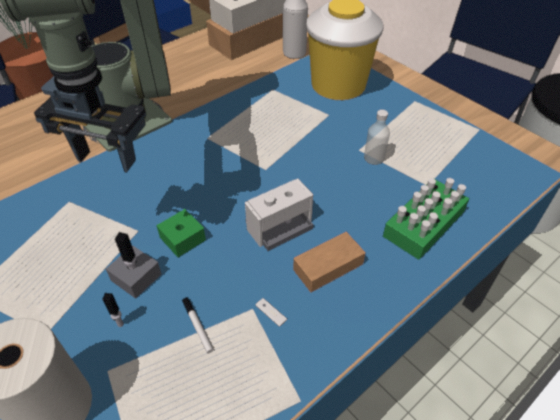

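Run:
```python
from h import *
p,d=optics.grab_frame("scene"); c=optics.camera_params("scene"); W=cloud(c,d); D0=np.load("pics/scene0.npy")
df=np.abs(d-D0)>5; W_=W
v,u=np.mgrid[:420,:560]; m=(u>245)&(u<315)&(v>180)&(v<245)&df
print(m.sum()); 
for y,x in np.argwhere(m): print(x,y,W[y,x].round(0),d[y,x]-D0[y,x])
cv2.imwrite("pics/tray.png",cv2.resize(np.hstack([cv2.imread("pics/scene0.png")[195:245,250:315],p[195:245,250:315,::-1]]),None,fx=6,fy=6,interpolation=3))
p,d=optics.grab_frame("top"); c=optics.camera_params("top"); W=cloud(c,d); D0=np.load("pics/top0.npy")
print([ (W[y,x].round(0),d[y,x]-D0[y,x]) for y in range(204,210) for x in range(233,238)][::3])
```

```text
486
252 181 [440. 126.  -5.] 8.660156
266 181 [468. 150.   1.] -5.1103516
267 181 [469. 152.  -0.] -6.76709
275 181 [482. 168.  -1.] 5.052368
284 181 [497. 186.  -1.] 8.026489
304 181 [532. 223.   1.] -5.630371
250 182 [441. 119.  -3.] 8.959839
253 182 [445. 126.  -5.] 9.199707
259 182 [461. 133.   3.] -6.345215
262 182 [465. 140.   1.] -6.900879
276 182 [489. 166.   2.] -5.1347656
278 182 [493. 169.   3.] -5.1081543
281 182 [493. 180.  -4.] 5.668457
285 182 [500. 187.  -3.] 5.1899414
286 182 [505. 186.   1.] -7.828247
289 182 [577. 130.  91.] 7.4052734
304 182 [537. 219.   4.] -7.0889893
246 183 [442. 106.   2.] -10.705933
250 183 [449. 113.   2.] -5.3118896
257 183 [456. 130.  -3.] 10.700317
260 183 [461. 136.  -3.] 5.449585
262 183 [466. 139.  -1.] 5.4387207
264 183 [472. 140.   3.] -8.967773
267 183 [472. 150.  -4.] 1258.6588
277 183 [490. 168.  -2.] 5.3168945
278 183 [494. 168.   1.] -6.8999023
286 183 [578. 120.  96.] -6.9093018
288 183 [578. 126.  92.] 9.280029
289 183 [584. 124.  97.] -6.6688232
290 183 [586. 125.  98.] -6.255615
298 183 [595. 141.  94.] -5.7391357
303 183 [5
[... 15776 characters left out ...]
6.1343994
286 244 [653.  55.  -2.] 5.6396484
289 244 [657.  61.  -3.] 5.394287
292 244 [662.  66.  -3.] 9.021973
295 244 [670.  67.   5.] -9.0789795
303 244 [678.  85.  -3.] 5.5474854
[(array([613., 107.,  58.]), np.float32(19.167236)), (array([613., 100.,  62.]), np.float32(16.522339)), (array([618., 108.,   3.]), np.float32(78.04468)), (array([611.,  98.,  57.]), np.float32(18.0083)), (array([613., 104.,  26.]), np.float32(54.156006)), (array([610., 109.,  30.]), np.float32(50.468384)), (array([610., 101.,  26.]), np.float32(48.923096)), (array([607., 106.,  29.]), np.float32(45.507324)), (array([607.,  99.,  28.]), np.float32(51.958496)), (array([605., 104.,  30.]), np.float32(48.54944))]
```

View pics/tray.png

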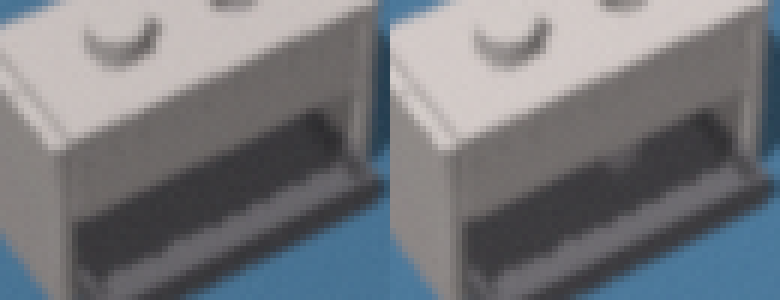

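The sleeve stands upright in the tray under bore0. The top camera, looking through the bore, reads its top at z of about 26–30 mm, and it shows as new at (622,165) in the right half of the picture. The rod is home, the other objects are where they were, and the gripper is clear.

```bash
python3 -c "
from workcell import env
print(env.job_done())"
```

```text
the job is handed in; nothing more can be done
None
```

I drove the sleeve out of bore0 with the larger rod, pressed the collar home, put the rod back in the grey stand and handed the job in at about 27 s. No verdict was reported.

- **Pushing:** the push took up to about 11 N net, and the sleeve fell free with the rod's tip about 40 mm down. The collar then touched the block with the tip about 41 mm above the table. I held it there for about 0.8 s at about 10.5–11 N net vertical, with up to about 4 N sideways.
- **Sleeve:** it stands upright in the tray under bore0. The top camera reads its top at about 26–30 mm, so its centre is about 15 mm above the table.
- **Rod:** it touched the socket floor at the same height at which I gripped it (101.9 mm). Seen from the scene camera afterwards, it stands upright.
- **Bystanders:** the capped tube and everything else look unmoved in the before and after pictures. I compared these by eye, not by measurement.
- **Disagreements:** the scene and top cameras differ by about 5 mm, so I aligned with the wrist camera and its depth. In the final top view the gripper partly hid the rod, so its upright check rests on the scene view and the contact height.

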